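# Set the length stop of the wax-sawing jig and load the bar

## Task

Get the sawing jig ready for the next cut: nudge its stiff stop along the fence until the stop's pointer stands on the red line, without running past it. Then lay the green wax bar on the jig's bed, flat against the steel fence, with its end up against the stop on the saw-slot side. Leave the stop on the red line and the magnifier and the things lying around where they are.

Things in the scene. Friction and masses are not known exactly. Their poses are not given: they have to be found in the camera images.
- jig: Sawing jig screwed to the bench: maple bed, x -45 to 45, y -115 to 175 mm, 14 mm high, open above. Origin under it at bench level; y runs along it from saw slot (y = -75) to stop, x across it, away from the robot. On it a steel fence bar, x 14 to 30 mm, its top 23 mm over the bench; work lies against the fence's robot-side face, its middle then at x = 0. Rule along the edge nearest the robot.
- stop_face (a point): Point on the face (looking to the jig's -y, to the saw slot) of the stop, an aluminium saddle on the fence, x -22 to 40 mm, 40 mm along y, top 50 mm over the bench, brass knob to 62. Point at jig x = 0, 28 mm over the bench. Dark pointer over the rule, its leading edge in plane with the face. Slides along y with 8 N, neither springs back nor coasts; starts 40 to 110 mm to +y of the line.
- tap_plate (a point): Centre of the brass tapping plate on the stop's other end, looking to the jig's +y: 30 mm wide (x), 28 mm high, centre 35 mm above the bench, 43 mm from the stop's face. Pushed here towards the jig's -y, the stop goes to the red line.
- mark (a point): The red line, 4 mm wide, across the rule on a dark clip (really at jig x = -46 to -26 mm, 16 mm above the bench). This point is the middle of its width carried over to jig x = 0, 28 mm above the bench: stop_face coincides with it when the stop is set. Axes as the jig's.
- lens (a point): Centre of the magnifier's round lens (107 mm across, 11 mm thick, 228 mm above the bench), over the red line, some 10 mm to the stop's side. A thin arm leads 110 mm away from the robot to a post on an iron foot 84 mm across, behind the jig. Loose, 1.5 kg. No room for an upright hand below it: come in slanting from the robot's side.
- bar_center (a point): Centre of the loose bar of dark green carving wax, 28 x 28 x 160 mm, about 0.13 kg, length along its y axis; either end may go to the stop. Lies on the bench right of the jig and nearer the robot; this point is 14 mm above its underside. In the jig it sticks out over the jig's -y end.
- ring_clamp: Bystander: turned wooden ring clamp, 114 by 25 by 22 mm, lying on the bench; origin under its centre.
- borax_cone: Bystander: white round borax tablet, 43 mm across, 15 mm high; origin under its centre.
- finger_cot: Bystander: leather finger protector, 20 by 40 by 20 mm, lying left of and nearer to the robot than the jig; origin under its centre.
There are look-alikes about, which are no part of the job. Of the things that look like the part that bears bar_center, the larger one is meant.

How it is judged:
On the way, in this order (a step that is already met when the one before it is completed fails the run):
1. the stop stands with its pointer on the red line (within 3 mm) (y of stop_face in the frame of mark between -0.003 and 0.003 m), for 0.3 s.
2. the wax bar lies on the bed along the fence with its end against the stop (y of bar_center in the frame of stop_face between -0.085 and -0.077 m and x of bar_center in the frame of jig between -0.005 and 0.003 m and z of bar_center in the frame of jig below 0.031 m and angle between the y axis of bar_center and the y axis of jig, either way round below 0.06 rad), for 0.2 s.
At the end, for the whole second after the job is handed in: The stop's measuring face is within 3 mm of the middle of the red line; the wax bar lies on the bed (not propped up), parallel to the fence within 0.06 rad, its middle no more than 5 mm off its place against the fence, its end no more than 5 mm from the stop (all of step 1 and all of step 2 and z of bar_center in the frame of jig above 0.025 m); the robot touches nothing.
It fails at once if the stop is driven more than 5 mm past the red line (y of stop_face in the frame of mark below -0.005 m).
It fails at once if the magnifier is shifted by more than 20 mm or knocked over (distance of lens from where it was at the start of the episode above 0.02 m).
It fails at once if a bystander is shifted by more than 20 mm (distance of any of ring_clamp, borax_cone, finger_cot from where it was at the start of the episode above 0.02 m).
It also fails if it takes over 61 s, if anything falls off the work surface, if the arm or the gripper's body presses on something with over 40 N, if the wrist force passes 120 N, or if a joint passes its speed limit or range.

## Robot

A 7-joint arm with a two-finger parallel gripper is mounted at the origin on a cart in front of the work surface, level with it; the furniture and walls round the work are solid. World frame = base frame: x ahead of the robot, y to its left, z up, the work surface at z = 0. Lengths are in m, angles in rad, forces in N, time in s.
With the tool pointing down it reaches from about 0.35 to 0.9 m from the base axis. Payload 19.9 kg.
Tool frame: the origin (TCP) lies midway between the tips of the shut fingers; the grasp point (between the pads) lies 19 mm behind it; z points along the fingers, y is the direction in which the jaws open and shut (so a half turn about z gives the same grasp; the last joint's range is limited). The gripper opens to 85 mm and grips with 20 to 120 N. Pads are 22 mm wide; open, the fingers measure 114 mm over their backs; the gripper's body (76 mm by 85 mm) begins 54 mm behind the grasp point. The pads swing forward as they close: fully open they stand 13 mm farther back than shut.
Start: joints at [-1.294, 0.417, -0.01, 1.614, 0.005, 1.111, -0.053], TCP at [0.195, 0.594, 0.231] pointing down, gripper open.
Joint ranges: [-2.81, 2.81], [-0.39, 2.02], [-1.27, 1.25], [0.06, 2.57], [-1.19, 4.33], [0.19, 2], [-2.82, 2.82]. Speed limits (rad/s): [1.89, 1.89, 2.39, 2.39, 3.01, 3.01, 3.01].

## Interface

Orientations are given as a unit quaternion [w, x, y, z].
In Python, from rig import arm gives the robot as it stands.
- The arm moves only by the tool jog_arm, never from a script. Its arguments are lists of equal length, an entry for each row: "angular": the turn, a rotation vector about the tool's x, y, z in degrees, a list of three; "linear": the shift along the tool's x, y, z in cm, a list of three; "claw": the gripper's target within -1 to 1 (shut at 1, half-way at 0, fully open at -1). In form: {"angular": [[wx, wy, wz], ...], "linear": [[tx, ty, tz], ...], "claw": [claw, ...]}. A call has 1 to 8 rows; each row shifts and turns the commanded pose from where the row before left it, along the tool's axes as they then stand; what a row does not reach is not made up. A row lasts 1/12 s, in which the tool goes at most 41.7 mm and 7.16 degrees, less where a joint would pass 70% of its speed; a pose out of reach is approached as far as the arm can. A call is refused whole if a number of a shift passes 4.17 or a number of a turn 7.16, either way. A call with a gripper value outside its range is refused whole. The fingers move at their own pace and stop on an object; "newtons" is the grip in N (left out, the last holds). Time passes only in rows, so rows that do not move let the fingers close. It gives the time, the measured TCP pose, the force and the opening at its end, in the units of the state.
- arm.read_state(): the state, without advancing time (a new reading comes with each control period).
- arm.capture(name): name is "scene" or "side" or "wrist"; returns the picture (384x512x3 uint8, red, green, blue); there is no depth.
- arm.camera_model(name): a dict with "mtx" (3x3 intrinsics, pixels), "extrinsics" (4x4, takes a point from camera to world coordinates). Camera axes: x right, y up, looking along -z (the intrinsics and any distortion apply to the point x, -y, -z); pixel columns grow to the right and rows downward; lengths in m; the calibration is good to about 2 mm. A picture is of the moment at which its call begins: read the wrist's pose just before it. camera_model takes no time and is no camera call; for the wrist camera it gives the pose at the moment of the call.
- arm.job_done(): hands the job in, once; it reports no verdict.
The state is a dict: "time": time; "qpos": joint angles; "joint_vel": joint speeds; "joint_torque": joint torques, N m; "ee_pos": TCP position; "tool_rot": TCP orientation; "force": force on the tool from outside, world axes, zero at the start; "ft_torque": the same for the moment, N m; "opening": finger opening in m.
Only numpy, scipy, OpenCV 4.12 (cv2) and the standard library are available. Lean on these libraries where they do the work, as an engineer would, in place of code of your own. Each camera call takes 0.05 s, during which the arm holds its last target.

## Working session

There is one attempt and no reset: what is moved stays moved. The work goes in short steps, Python scripts to look and compute and a tool call to move; the robot and the scene stay as the last step left them, time stands still between calls to the robot, and variables do not carry over. Pictures are saved under pics/ and viewed, and the job is handed in when it is done.

Besides the shell and the picture viewer there is one more tool, called after ">>>" as name(argument=value, ...) on one line, values as JSON. jog_arm: Moves the arm, as the interface text tells. Its arguments: {"type":"object","properties":{"angular":{"type":"array"},"linear":{"type":"array"},"claw":{"type":"array"},"newtons":{"type":"number"}},"required":["angular","linear","claw"]}

```bash
ls; mkdir -p pics; python3 - <<'E'
from rig import arm
import cv2
for n in ("scene","side","wrist"):
    im=arm.capture(n); cv2.imwrite(f"pics/{n}0.png",im[:,:,::-1])
    m=arm.camera_model(n); print(n,m)
print(arm.read_state())
E
```

```text
pics
scene {'mtx': array([[439.93654812,   0.        , 263.16792668],
       [  0.        , 439.93654812, 189.83840773],
       [  0.        ,   0.        ,   1.        ]]), 'extrinsics': array([[-0.78903943, -0.46242411,  0.40445114,  0.96854679],
       [ 0.61402532, -0.57245964,  0.54338095,  0.58808513],
       [-0.0197405 ,  0.67709224,  0.73563334,  1.03242132],
       [ 0.        ,  0.        ,  0.        ,  1.        ]])}
side {'mtx': array([[379.53866684,   0.        , 246.14292199],
       [  0.        , 379.53866684, 190.45107669],
       [  0.        ,   0.        ,   1.        ]]), 'extrinsics': array([[ 0.89624501,  0.38667816, -0.21731288,  0.22248056],
       [-0.44355466,  0.77905188, -0.44309981, -0.52201089],
       [-0.00203901,  0.49351613,  0.86973425,  1.10173242],
       [ 0.        ,  0.        ,  0.        ,  1.        ]])}
wrist {'mtx': array([[293.0728387 ,   0.        , 248.8497063 ],
       [  0.        , 293.0728387 , 192.70792298],
       [  0.        ,   0.        ,   1.        ]]), 'extrinsics': array([[ 0.3127901 , -0.90286393, -0.29495605,  0.11946
[... 185 characters left out ...]
 ]])}
{'time': 0.15, 'qpos': array([-1.29447649,  0.41786405, -0.01032253,  1.61398972,  0.00473994,
        1.11070095, -0.05300395]), 'joint_vel': array([ 0.00105398, -0.00155912,  0.00030357, -0.00151602, -0.00028672,
        0.00010142,  0.00039705]), 'joint_torque': array([ 2.13783474e-03, -8.64742970e+01,  6.79457523e-01, -4.35051835e+01,
        1.90985680e-02,  5.74116973e-03, -3.50960170e-05]), 'ee_pos': array([0.19523812, 0.59346302, 0.23080634]), 'tool_rot': array([-2.16521679e-05,  1.58222627e-01,  9.87403352e-01, -4.69317348e-04]), 'force': array([-0.47702829,  0.3448706 ,  0.11005814]), 'ft_torque': array([ 0.00210552, -0.04783229, -0.03402319]), 'opening': 0.08520911120010384}
```

View pics/scene0.png

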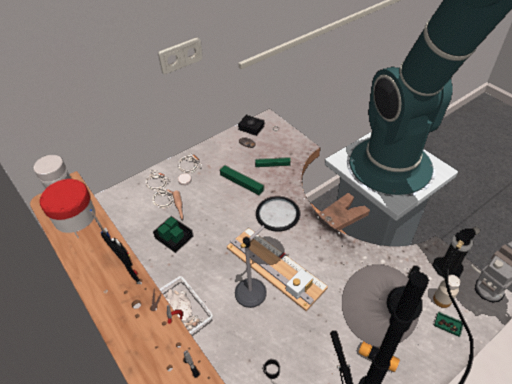

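View pics/side0.png

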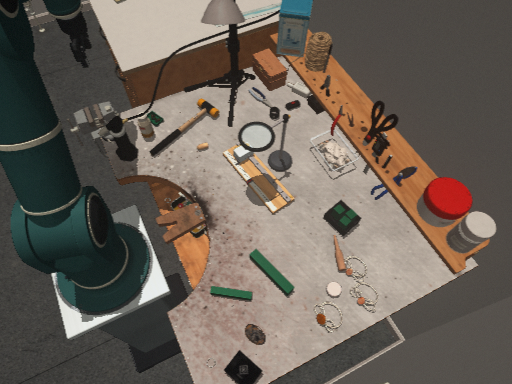

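View pics/wrist0.png

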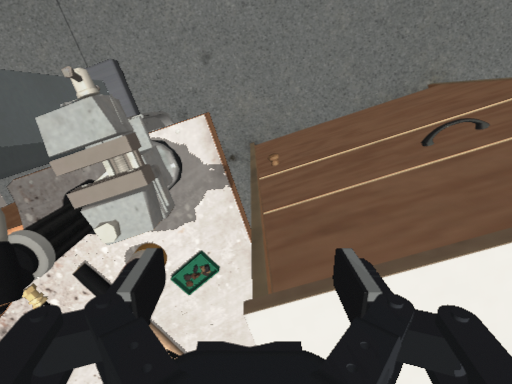

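```bash
python3 - <<'E'
import cv2
a=cv2.imread('pics/scene0.png')[220:312,215:335]; cv2.imwrite('pics/s1.png',cv2.resize(a,None,fx=6.5,fy=6.5,interpolation=cv2.INTER_CUBIC))
a=cv2.imread('pics/side0.png')[115:215,215:305]; cv2.imwrite('pics/d1.png',cv2.resize(a,None,fx=6,fy=6,interpolation=cv2.INTER_CUBIC))
a=cv2.imread('pics/side0.png')[240:310,200:300]; cv2.imwrite('pics/d2.png',cv2.resize(a,None,fx=7,fy=7,interpolation=cv2.INTER_CUBIC))
a=cv2.imread('pics/scene0.png')[145:205,205:305]; cv2.imwrite('pics/s2.png',cv2.resize(a,None,fx=7,fy=7,interpolation=cv2.INTER_CUBIC))
E
```

```text
(no output)
```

View pics/s1.png

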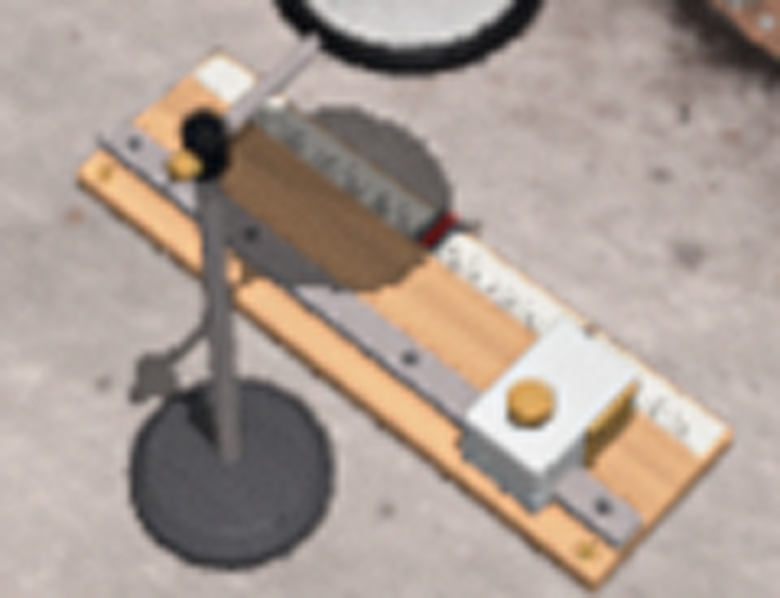

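View pics/d1.png

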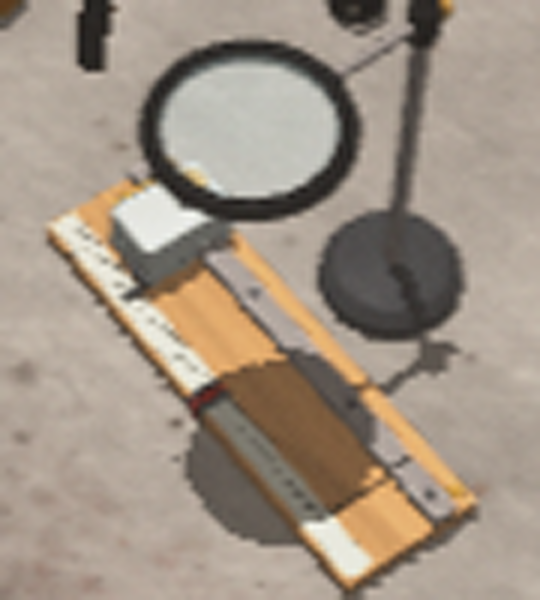

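View pics/d2.png

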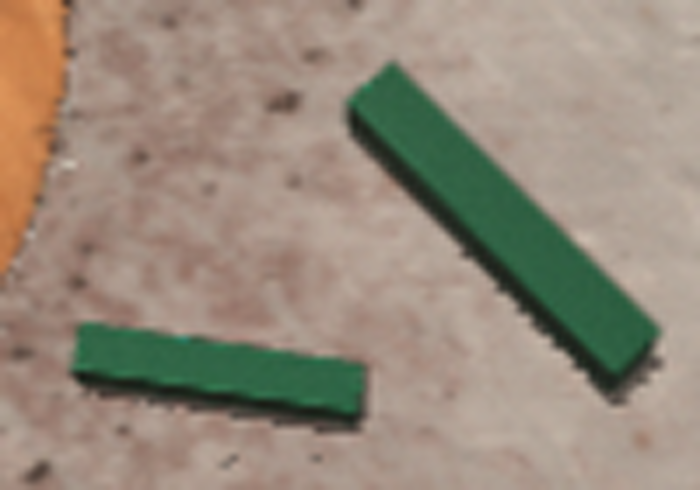

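View pics/s2.png

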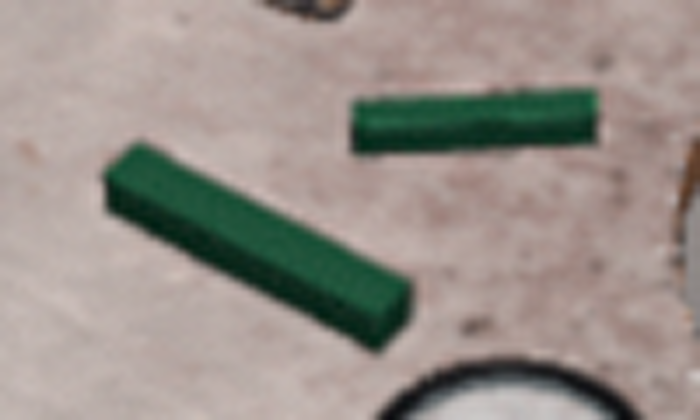

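```bash
cat > h.py <<'E'
import numpy as np, cv2
from rig import arm
from scipy.optimize import least_squares
from scipy.spatial.transform import Rotation as R
C={n:arm.camera_model(n) for n in("scene","side")}
def proj(n,P,m=None):
    m=m or C[n]; E=m['extrinsics']; P=np.atleast_2d(P)
    p=(P-E[:3,3])@E[:3,:3]; p=p*[1,-1,-1]
    q=p@m['mtx'].T; return q[:,:2]/q[:,2:]
def ray(n,uv,z,m=None):
    m=m or C[n];E=m['extrinsics']
    d=np.linalg.inv(m['mtx'])@[uv[0],uv[1],1]; d=E[:3,:3]@(d*[1,-1,-1])
    return E[:3,3]+d*(z-E[2,3])/d[2]
def fit(obs,x0):
    # obs: (cam,uv,local xyz)
    def W(x,l): c,s=np.cos(x[2]),np.sin(x[2]); return np.array([x[0]+c*l[0]-s*l[1],x[1]+s*l[0]+c*l[1],l[2]])
    f=lambda x:np.concatenate([(proj(n,W(x,np.array(l)))[0]-uv) for n,uv,l in obs])
    r=least_squares(f,x0); return r.x,r.fun.reshape(-1,2)
S=lambda x,y:('scene',((x+.5)/6.5-.5+215,(y+.5)/6.5-.5+220))
D=lambda x,y:('side',((x+.5)/6-.5+215,(y+.5)/6-.5+115))
D2=lambda x,y:('side',((x+.5)/7-.5+200,(y+.5)/7-.5+240))
S2=lambda x,y:('scene',((x+.5)/7-.5+205,(y+.5)/7-.5+145))
E
python3 - <<'E'
from h import *
np.set_printoptions(precision=4,suppress=True)
a,b,h=.045,(-.115,.175),.014
o=[S(735,437)+((-a,b[1],h),),S(600,577)+((a,b[1],h),),S(80,172)+((a,b[0],h),),S(215,55)+((-a,b[0],h),),
D(48,226)+((-a,b[1],h),),D(350,578)+((-a,b[0],h),),D(475,502)+((a,b[0],h),)]
J,r=fit(o,[.6,.1,0]); print(J,np.degrees(J[2]),r)
for nm,p,z in (("mark",S(442,230),.016),("mark",D(205,397),.016),("pointer side tip",D(135,293),.016)):
    P=ray(p[0],p[1],z); d=P[:2]-J[:2]; c,s=np.cos(J[2]),np.sin(J[2]); print(nm,P,'jig',c*d[0]+s*d[1],-s*d[0]+c*d[1])
# bar
for c,s in ((D2,'side'),):
    for q in ((393,62),(350,103),(660,332),(615,378)): P=c(*q); print(ray(*P,.028))
for q in ((140,142),(107,180),(412,283),(380,325)): P=S2(*q); print(ray(*P,.028))
for q in ((78,325),(365,365),(358,410),(75,372)): P=D2(*q); print('small',ray(*P,.02))
# lens ellipse centre
print(ray('scene',(278,213),.23),ray('side',(256.7,136.5),.23))
# stop top corners
for q in ((572,320),(640,378),(540,470),(468,418)): P=S(*q); X=ray(*P,.05);d=X[:2]-J[:2]; c,s=np.cos(J[2]),np.sin(J[2]); print('stop',X,'jig',c*d[0]+s*d[1],-s*d[0]+c*d[1])
E
```

```text
[0.5597 0.0459 0.1663] 9.527034434854428 [[ 0.2281 -0.9706]
 [-0.6656  1.0469]
 [-1.058   0.0861]
 [ 0.2953 -0.8112]
 [-1.1318 -0.747 ]
 [-0.6334  0.815 ]
 [ 0.3526 -1.0456]]
mark [0.5181 0.0639 0.016 ] jig -0.03806443003641448 0.02461577135864344
mark [0.5181 0.0606 0.016 ] jig -0.03863543538246739 0.021436159744852117
pointer side tip [0.5132 0.1404 0.016 ] jig -0.030221519152161258 0.10094645421268603
[ 0.4279 -0.1665  0.028 ]
[ 0.4032 -0.1748  0.028 ]
[ 0.4723 -0.318   0.028 ]
[ 0.4468 -0.3261  0.028 ]
[ 0.4465 -0.3215  0.028 ]
[ 0.4727 -0.3102  0.028 ]
[ 0.403  -0.1696  0.028 ]
[ 0.4297 -0.1584  0.028 ]
small [ 0.262  -0.2081  0.02  ]
small [ 0.36   -0.2749  0.02  ]
small [ 0.3493 -0.2899  0.02  ]
small [ 0.2532 -0.2252  0.02  ]
[0.5458 0.0761 0.23  ] [0.5465 0.0683 0.23  ]
stop [0.52  0.147 0.05 ] jig -0.022382615516666576 0.10631752199152908
stop [0.5168 0.1837 0.05  ] jig -0.019531736904668365 0.14301902958963614
stop [0.5741 0.1899 0.05  ] jig 0.03801550880184606 0.1396299220133033
stop [0.5811 0.1553 0.05  ] jig 0.03922646911630083 0.1043211904845984
```

```bash
python3 - <<'E'
from h import *
np.set_printoptions(precision=3,suppress=True)
def tri(a,b):
    def f(x): return np.concatenate([proj('scene',x)[0]-a,proj('side',x)[0]-b])
    r=least_squares(f,[.5,.3,.3]); print(r.x,r.fun)
tri((405,300),(222,12)); tri((405,300),(232,25)); tri((340,300),(202,10))
for n,uv in (('side',(202,147)),('side',(150,152)),('side',(208,107)),('side',(230,85)),('scene',(335,340)),('scene',(380,357)),('side',(190,80)),('side',(285,285)),('side',(333,288)),('scene',(185,180))): print(n,uv,ray(n,uv,.01))
P=np.array([.529,.2335,.035]);print(proj('scene',P),proj('side',P))
for n,x0,y0,x1,y1,k in (('side',130,0,330,170,4),('scene',300,230,512,384,3)):
  a=cv2.imread(f'pics/{n}0.png')[y0:y1,x0:x1]; cv2.imwrite(f'pics/{n}_l.png',cv2.resize(a,None,fx=3.7,fy=3.5))
E
```

```text
[0.59  0.442 0.385] [-4.468  1.297 -8.238 -2.512]
[0.584 0.432 0.359] [ -9.996   2.808 -18.026  -5.355]
[0.632 0.39  0.376] [17.951 -4.051 32.084  8.039]
side (202, 147) [0.434 0.262 0.01 ]
side (150, 152) [0.262 0.323 0.01 ]
side (208, 107) [0.527 0.423 0.01 ]
side (230, 85) [0.65  0.489 0.01 ]
scene (335, 340) [0.573 0.327 0.01 ]
scene (380, 357) [0.52  0.421 0.01 ]
side (190, 80) [0.519 0.584 0.01 ]
side (285, 285) [ 0.456 -0.298  0.01 ]
side (333, 288) [ 0.576 -0.367  0.01 ]
scene (185, 180) [ 0.577 -0.361  0.01 ]
[[322.448 297.056]] [[229.519 138.865]]
```

View pics/side_l.png

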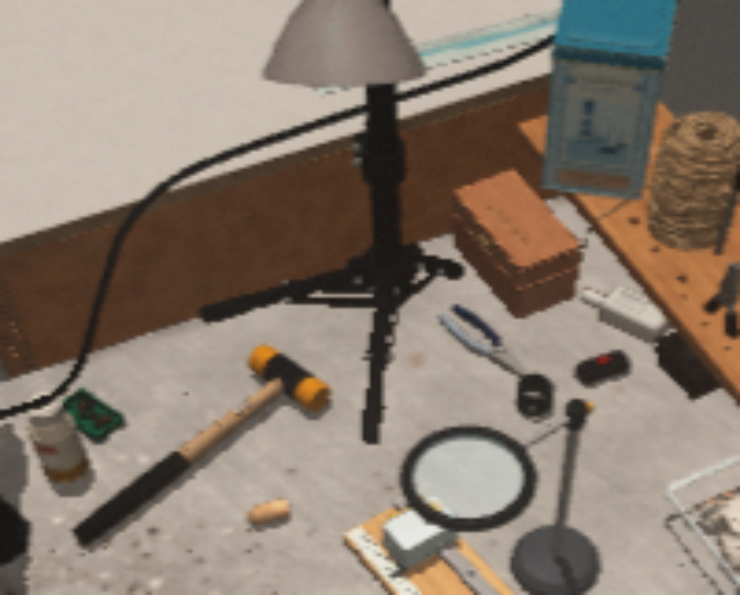

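View pics/scene_l.png

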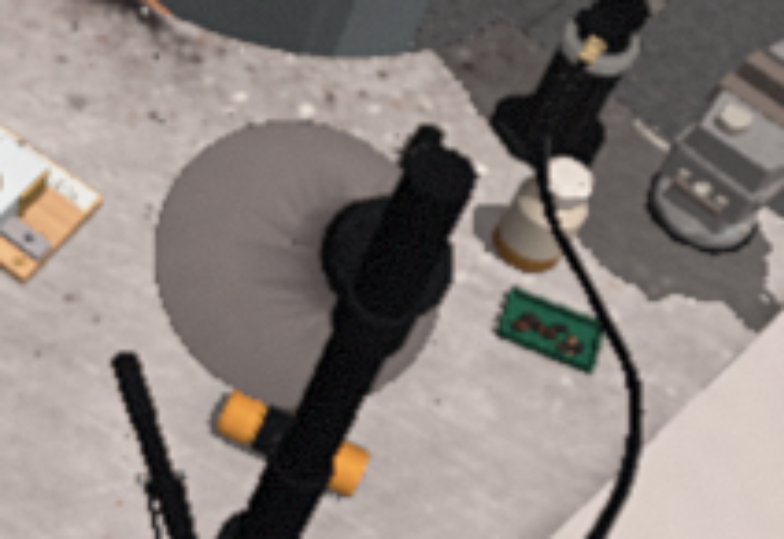

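```bash
cat >> h.py <<'E'
def Rj(yaw,tilt=0,q=0,roll=0):
    # tool pose: x tool along jig y (yaw), y = jig x, z down; then spin about tool z by q, tilt fingers forward
    c,s=np.cos(yaw),np.sin(yaw)
    B=np.array([[-s,c,0],[c,s,0],[0,0,-1]]).T.T
    B=np.column_stack([[-s,c,0],[c,s,0],[0,0,-1]])
    return R.from_matrix(B)*R.from_euler('x',-tilt,degrees=True)*R.from_euler('z',q,degrees=True)
def cur():
    s=arm.read_state(); q=s['tool_rot']; return s['ee_pos'],R.from_quat([q[1],q[2],q[3],q[0]]),s
def plan(P,Rt,n=None,p=None,r=None,dec=1,rdec=1):
    if p is None: p,r,_=cur()
    P=np.array(P); d=np.linalg.norm(P-p); w=(r.inv()*Rt).as_rotvec(degrees=True); a=np.linalg.norm(w)
    n=n or int(np.ceil(max(d/.035,a/6.9,1)))
    A=[];L=[]
    for i in range(n):
        k=n-i
        l=np.round(r.inv().apply((P-p)/k)*100,dec)
        w=np.round((r.inv()*Rt).as_rotvec(degrees=True)/k,rdec)
        p=p+r.apply(l/100); r=r*R.from_rotvec(w,degrees=True)
        A.append(w.tolist());L.append(l.tolist())
    print('n',n,'end',np.round(p,4),'err mm',np.round((p-P)*1e3,1))
    print('"angular":',A,'\n"linear":',L)
    return p,r
J=[.56,.046,.1663]
def jw(x,y,z,J=J):
    c,s=np.cos(J[2]),np.sin(J[2]); return np.array([J[0]+c*x-s*y,J[1]+s*x+c*y,z])
def wj(P,J=J):
    c,s=np.cos(J[2]),np.sin(J[2]); d=np.array(P)[:2]-J[:2]; return np.array([c*d[0]+s*d[1],-s*d[0]+c*d[1],P[2]])
E
python3 - <<'E'
from h import *
t=Rj(J[2],45)
p,r,s=cur()
# midway orientation
print((r.inv()*Rj(J[2],0)).as_rotvec(degrees=True))
m=Rj(J[2]+np.radians(25),10)
p,r=plan([.36,.36,.2],m,p=p,r=r)
p,r=plan(jw(0,.20,.12),t,p=p,r=r)
E
```

```text
[-4.48313890e-02  3.45177904e-02  6.22642127e+01]
n 9 end [0.3601 0.3595 0.2004] err mm [ 0.1 -0.5  0.4]
"angular": [[-1.1, -0.4, 4.1], [-1.1, -0.4, 4.1], [-1.1, -0.4, 4.1], [-1.1, -0.3, 4.1], [-1.1, -0.4, 4.2], [-1.0, -0.3, 4.1], [-1.1, -0.4, 4.2], [-1.0, -0.3, 4.1], [-1.1, -0.4, 4.2]] 
"linear": [[-2.5, -1.9, 0.3], [-2.7, -1.7, 0.3], [-2.8, -1.5, 0.3], [-2.9, -1.3, 0.3], [-3.0, -1.1, 0.3], [-3.0, -0.9, 0.3], [-3.1, -0.7, 0.3], [-3.2, -0.5, 0.4], [-3.2, -0.3, 0.3]]
n 7 end [0.527  0.2436 0.1196] err mm [ 0.1  0.4 -0.4]
"angular": [[-4.9, -1.7, 3.2], [-4.9, -1.7, 3.2], [-4.9, -1.7, 3.2], [-4.9, -1.7, 3.2], [-4.9, -1.6, 3.2], [-4.9, -1.7, 3.3], [-5.0, -1.6, 3.2]] 
"linear": [[-2.7, 0.8, 1.3], [-2.6, 0.8, 1.5], [-2.5, 0.9, 1.6], [-2.5, 0.8, 1.8], [-2.3, 0.8, 1.9], [-2.3, 0.8, 2.0], [-2.1, 0.8, 2.2]]
```

>>> jog_arm(angular=[[-1,-0.4,4.1],[-1,-0.4,4.1],[-1,-0.4,4.1],[-1,-0.4,4.1],[-1,-0.4,4.1],[-1,-0.4,4.1],[-1,-0.4,4.1],[-1,-0.4,4.1]], linear=[[-2.5,-1.9,0.3],[-2.7,-1.7,0.3],[-2.8,-1.5,0.3],[-2.9,-1.3,0.3],[-3,-1.1,0.3],[-3,-0.9,0.3],[-3.1,-0.7,0.3],[-3.2,-0.5,0.4]], claw=[1,1,1,1,1,1,1,1], newtons=30)

```text
time: 0.82
ee_pos: [0.3427, 0.3849, 0.2049]
tool_rot: [0.038, 0.431, 0.899, 0.064]
force: [-0.3, 0.5, -0.8]
opening: 0.0001
```

```bash
python3 - <<'E'
from h import *
p,r,s=cur(); print(p,s['qpos'])
plan(jw(0,.20,.12),Rj(J[2],45),n=8)
E
```

```text
[0.3427161  0.38490693 0.20485181] [-1.10980246  0.17688758  0.19592251  2.02129177  0.02020584  0.80571779
 -0.25621038]
n 8 end [0.5263 0.2434 0.1202] err mm [-0.6  0.1  0.2]
"angular": [[-4.4, -1.6, 3.4], [-4.4, -1.6, 3.3], [-4.4, -1.6, 3.4], [-4.5, -1.6, 3.3], [-4.4, -1.6, 3.4], [-4.5, -1.5, 3.4], [-4.4, -1.6, 3.3], [-4.5, -1.5, 3.3]] 
"linear": [[-2.8, 0.5, 1.2], [-2.7, 0.6, 1.3], [-2.7, 0.6, 1.4], [-2.6, 0.7, 1.6], [-2.5, 0.7, 1.7], [-2.4, 0.7, 1.8], [-2.3, 0.7, 1.9], [-2.2, 0.7, 2.0]]
```

>>> jog_arm(angular=[[-4.4,-1.6,3.4],[-4.4,-1.6,3.4],[-4.4,-1.6,3.4],[-4.4,-1.6,3.4],[-4.4,-1.6,3.4],[-4.5,-1.5,3.4],[-4.5,-1.5,3.3],[-4.5,-1.5,3.3]], linear=[[-2.8,0.5,1.2],[-2.7,0.6,1.3],[-2.7,0.6,1.4],[-2.6,0.7,1.6],[-2.5,0.7,1.7],[-2.4,0.7,1.8],[-2.3,0.7,1.9],[-2.2,0.7,2]], claw=[1,1,1,1,1,1,1,1])

```text
time: 1.48
ee_pos: [0.4761, 0.2821, 0.1474]
tool_rot: [0.201, 0.558, 0.775, 0.219]
force: [-0.0, 0.3, 0.5]
opening: -0.0001
```

```bash
python3 - <<'E'
from h import *
p,r,s=cur(); print(p,wj(p),s['qpos'],s['force'],r.as_matrix())
for n in('wrist','side','scene'):
  cv2.imwrite(f'pics/{n}2.png',arm.capture(n)[:,:,::-1])
E
```

```text
[0.47610254 0.28212924 0.14736313] [-0.04365247  0.24675953  0.14736313] [-1.18939974  0.24416307  0.47929041  2.29325293  1.06526306  0.21591561
 -1.43419321] [-0.01652171  0.33253158  0.46254467] [[-0.29647103  0.77711677  0.55515263]
 [ 0.95267167  0.28156697  0.11461558]
 [-0.06724295  0.56285839 -0.82381359]]
```

View pics/wrist2.png

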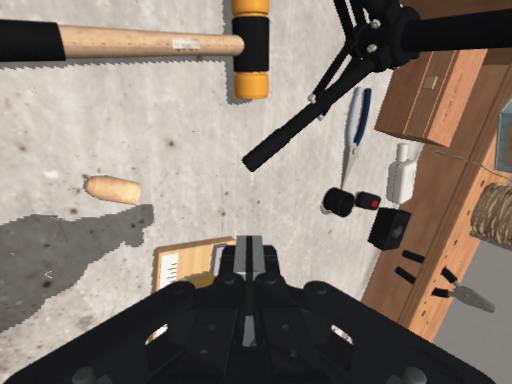

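View pics/side2.png

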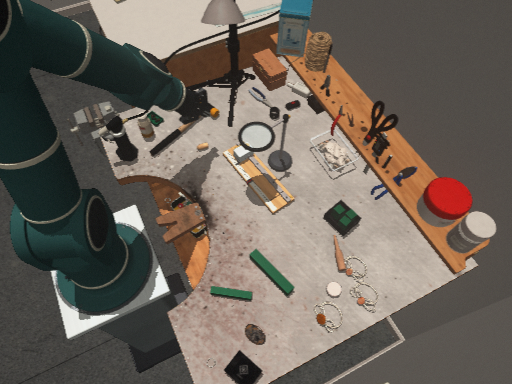

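View pics/scene2.png

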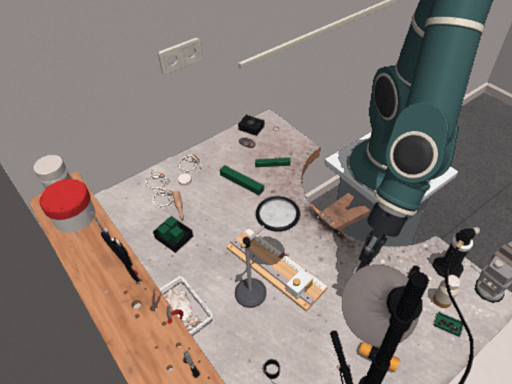

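```bash
python3 - <<'E'
from h import *
plan(jw(-.005,.205,.10),Rj(J[2],40),n=8)
E
```

```text
n 8 end [0.5213 0.247  0.0996] err mm [ 0.1 -0.3 -0.4]
"angular": [[-0.7, -0.2, 1.1], [-0.7, -0.2, 1.1], [-0.7, -0.2, 1.1], [-0.7, -0.2, 1.1], [-0.7, -0.2, 1.0], [-0.7, -0.2, 1.1], [-0.6, -0.2, 1.0], [-0.7, -0.2, 1.1]] 
"linear": [[-0.5, -0.0, 0.8], [-0.5, -0.0, 0.7], [-0.5, -0.0, 0.8], [-0.6, -0.0, 0.7], [-0.5, -0.0, 0.8], [-0.6, -0.0, 0.8], [-0.5, -0.0, 0.7], [-0.6, -0.1, 0.8]]
```

>>> jog_arm(angular=[[-0.7,-0.2,1.1],[-0.7,-0.2,1.1],[-0.7,-0.2,1.1],[-0.7,-0.2,1.1],[-0.7,-0.2,1],[-0.7,-0.2,1.1],[-0.6,-0.2,1],[-0.7,-0.2,1.1]], linear=[[-0.5,0,0.8],[-0.5,0,0.7],[-0.5,0,0.8],[-0.6,0,0.7],[-0.5,0,0.8],[-0.6,0,0.8],[-0.5,0,0.7],[-0.6,-0.1,0.8]], claw=[1,1,1,1,1,1,1,1])

```text
time: 2.3
ee_pos: [0.5207, 0.2484, 0.1018]
tool_rot: [0.221, 0.606, 0.719, 0.26]
force: [-0.1, -0.2, -0.1]
opening: 0.0
```

```bash
python3 - <<'E'
from h import *
p,r,s=cur(); print(p,wj(p),s['qpos'],s['joint_vel'],s['force'],r.as_matrix())
plan(jw(-.005,.195,.045),Rj(J[2],40),n=8)
E
```

```text
[0.52072889 0.24838377 0.10184019] [-0.00522782  0.2060924   0.10184019] [-0.82862911  0.37045755  0.18788027  2.31837222  2.14773306  0.3003052
 -2.59213138] [ 0.73090531  0.22550776 -0.64329666  0.03798413  1.03217011  0.40297397
 -1.10788565] [-0.09339382 -0.24652194 -0.13119704] [[-0.1684373   0.75528122  0.63338705]
 [ 0.98570954  0.13060056  0.1063964 ]
 [-0.0023615   0.64225678 -0.76648591]]
n 8 end [0.5232 0.2375 0.045 ] err mm [0.5 0.1 0. ]
"angular": [[-0.0, -0.0, 0.0], [-0.0, -0.0, 0.0], [-0.0, -0.0, 0.0], [-0.0, -0.0, 0.0], [-0.0, -0.0, 0.1], [-0.0, -0.0, 0.0], [-0.0, -0.0, 0.1], [-0.0, -0.0, 0.0]] 
"linear": [[-0.1, -0.5, 0.5], [-0.1, -0.4, 0.6], [-0.1, -0.5, 0.5], [-0.2, -0.4, 0.6], [-0.1, -0.5, 0.5], [-0.2, -0.4, 0.6], [-0.1, -0.5, 0.5], [-0.2, -0.4, 0.6]]
```

```bash
cat > fk.py <<'E'
import numpy as np
from scipy.spatial.transform import Rotation as R
from scipy.optimize import least_squares
D=[([-1.29447649,0.41786405,-0.01032253,1.61398972,0.00473994,1.11070095,-0.05300395],[0.19523812,0.59346302,0.23080634],[-2.16521679e-05,1.58222627e-01,9.87403352e-01,-4.69317348e-04]),
([-1.10980246,0.17688758,0.19592251,2.02129177,0.02020584,0.80571779,-0.25621038],[0.3427161,0.38490693,0.20485181],[.038,.431,.899,.064]),
([-1.18939974,0.24416307,0.47929041,2.29325293,1.06526306,0.21591561,-1.43419321],[0.47610254,0.28212924,0.14736313],[.201,.558,.775,.219]),
([-0.82862911,0.37045755,0.18788027,2.31837222,2.14773306,0.3003052,-2.59213138],[0.52072889,0.24838377,0.10184019],[.221,.606,.719,.26])]
def rot(s,b,q):
    r=R.from_euler('z',b[0])
    for i,ax in enumerate('zyzyzyz'): r=r*R.from_euler(ax,s[i]*q[i])
    return r
if __name__=='__main__':
    import itertools
    res=[]
    tg=[R.from_quat([t[1],t[2],t[3],t[0]]) for _,_,t in D]
    for s in itertools.product([1,-1],repeat=7):
        if s[1]<0: continue
        # relative: T = rot^-1 * target const, up to base z
        best=None
        for b in (0,np.pi/2,-np.pi/2,np.pi):
            Q=[rot(s,[b],D[i][0]).inv()*tg[i] for i in range(4)]
            e=max((Q[0].inv()*q).magnitude() for q in Q[1:])
            res.append((e,s,b,Q[0].as_matrix().round(2).tolist()))
    res.sort(key=lambda t:t[0])
    for r in res[:4]: print(r)
E
python3 fk.py
```

```text
(0.001258890877094759, (-1, 1, -1, 1, -1, 1, -1), 0, [[-0.0, -1.0, 0.0], [1.0, -0.0, -0.0], [0.0, 0.0, 1.0]])
(0.5166224853883988, (-1, 1, -1, -1, -1, -1, -1), 1.5707963267948966, [[-0.67, -0.01, -0.74], [-0.01, -1.0, 0.03], [-0.74, 0.03, 0.67]])
(0.628728661340112, (-1, 1, -1, -1, -1, -1, -1), 3.141592653589793, [[-0.01, 0.67, -0.74], [-1.0, 0.01, 0.03], [0.03, 0.74, 0.67]])
(0.8004790781740323, (-1, 1, -1, -1, 1, -1, 1), 3.141592653589793, [[0.09, 0.67, -0.74], [-1.0, 0.09, -0.04], [0.04, 0.74, 0.67]])
```

```bash
cat > fk2.py <<'E'
from fk import *
S=(-1,1,-1,1,-1,1,-1)
T=R.from_matrix([[0,-1,0],[1,0,0],[0,0,1]])
def chain(q,L):
    # L: h, d3(shoulder->elbow), x, d5 , x7, d7
    r=R.identity(); p=np.array([0,0,L[0]])
    r=R.from_euler('z',-q[0])*R.from_euler('y',q[1])*R.from_euler('z',-q[2])
    p=p+r.apply([L[2],0,L[1]]); el=p
    r=r*R.from_euler('y',q[3])*R.from_euler('z',-q[4])
    p=p+r.apply([L[4],0,L[3]]); w=p
    r=r*R.from_euler('y',q[5])*R.from_euler('z',-q[6])
    p=p+r.apply([0,0,L[5]])
    return p,r*T,el,w
def fitL():
    f=lambda L:np.concatenate([chain(q,L)[0]-np.array(p) for q,p,_ in D])
    r=least_squares(f,[.36,.42,0,.4,0,.25]); return r
r=fitL(); L=r.x
LO=np.array([-2.81,-.39,-1.27,.06,-1.19,.19,-2.82]);HI=np.array([2.81,2.02,1.25,2.57,4.33,2,2.82])
def ik(P,Rt,q0,w=.02):
    def f(q):
        p,rr,_,_=chain(q,L); return np.concatenate([(p-P)*10,(rr.inv()*Rt).as_rotvec()*3,w*(q-q0)])
    s=least_squares(f,np.clip(q0,LO+.01,HI-.01),bounds=(LO,HI)); p,rr,_,w_=chain(s.x,L)
    return s.x,np.linalg.norm(p-P),(rr.inv()*Rt).magnitude(),w_
if __name__=='__main__': print(L.round(4),abs(r.fun).max())
E
python3 fk2.py
cat > t.py <<'E'
from h import *; from fk2 import *
np.set_printoptions(precision=2,suppress=True)
p,rr,s=cur(); q0=s['qpos']
for tilt in (30,40,50):
  for sp in (0,90,-90,180):
    q=q0.copy(); o=[]
    # several seeds
    best=None
    for k in range(12):
        rng=np.random.default_rng(k); qs=q0 if k==0 else rng.uniform(LO,HI)
        if k: qs[0]=rng.uniform(-1,.5)
        a=ik(jw(-.005,.077,.038),Rj(J[2],tilt,sp),qs,.003)
        if a[1]<.003 and a[2]<.02:
            mg=np.min(np.minimum(a[0]-LO,HI-a[0]))
            if best is None or mg>best[0]: best=(mg,a[0],a[3])
    print(tilt,sp,best)
E
python3 t.py
```

```text
[ 0.4062  0.4356 -0.0117  0.5139  0.0144  0.3311] 0.03111107456107423
30 0 (np.float64(0.26128926723057005), array([ 0.54,  0.67, -0.83,  2.27,  1.99,  0.45, -1.79]), array([0.38, 0.09, 0.32]))
30 90 (np.float64(0.05093610335004162), array([-0.76,  0.55,  0.56,  2.28,  4.06,  0.24,  0.44]), array([0.38, 0.09, 0.32]))
30 -90 (np.float64(0.14496987931268218), array([ 0.33,  0.57, -0.62,  2.28,  2.06,  0.33, -0.39]), array([0.38, 0.09, 0.32]))
30 180 (np.float64(0.19714457767507215), array([ 0.43,  0.61, -0.72,  2.28,  2.02,  0.39,  1.27]), array([0.38, 0.09, 0.32]))
40 0 (np.float64(0.1969769360285265), array([-1.24,  0.89,  0.96,  2.37,  3.73,  0.62,  1.95]), array([0.33, 0.09, 0.29]))
40 90 (np.float64(0.1975807995920884), array([ 0.63,  0.79, -0.87,  2.37,  2.51,  0.67,  2.55]), array([0.33, 0.09, 0.29]))
40 -90 (np.float64(0.1973522658224378), array([ 0.6 ,  0.77, -0.84,  2.37,  2.53,  0.65, -0.63]), array([0.33, 0.09, 0.29]))
40 180 (np.float64(0.19790808613916955), array([ 0.68,  0.84, -0.92,  2.37,  2.49,  0.69,  1.05]), array([0.33, 0.09, 0.29]))
50 0 (np.float64(0.14305401814858554), array([ 0.98,  1.32, -1.04,  2.43,  2.85,  1.03, -1.85]), array([0.29, 0.08, 0.25]))
50 90 (np.float64(0.1428612651626513), array([-1.57,  1.42,  1.07,  2.43,  3.41,  0.91,  0.05]), array([0.29, 0.08, 0.25]))
50 -90 (np.float64(0.1430450871645057), array([ 0.84,  1.13, -0.95,  2.43,  2.85,  0.97, -0.51]), array([0.29, 0.08, 0.25]))
50 180 (np.float64(0.14302633212004556), array([ 1.02,  1.39, -1.06,  2.43,  2.85,  1.05,  1.37]), array([0.29, 0.08, 0.25]))
```

```bash
sed -i 's/r.apply(\[L\[2\],0,L\[1\]\])/r.apply([L[2],L[6],L[1]])/; s/r.apply(\[L\[4\],0,L\[3\]\])/r.apply([L[4],L[7],L[3]])/; s/\[.36,.42,0,.4,0,.25\]/[.36,.42,0,.4,0,.25,0,0]/' fk2.py; python3 fk2.py; python3 t.py
```

```text
[ 2.983e-01  4.997e-01 -1.000e-04  4.683e-01 -4.600e-03  3.199e-01
 -3.010e-02 -1.000e-04] 0.0010979070896496579
30 0 (np.float64(0.2708300674150812), array([ 0.43,  0.59, -0.86,  2.3 ,  1.87,  0.48, -1.82]), array([0.38, 0.09, 0.32]))
30 90 (np.float64(0.06005704355107078), array([-0.85,  0.56,  0.61,  2.3 ,  4.04,  0.25,  0.4 ]), array([0.38, 0.09, 0.32]))
30 -90 (np.float64(0.1560484359064468), array([ 0.22,  0.51, -0.61,  2.3 ,  1.95,  0.35, -0.39]), array([0.38, 0.09, 0.32]))
30 180 (np.float64(0.19175592852293305), array([ 0.29,  0.53, -0.68,  2.3 ,  1.92,  0.38,  1.22]), array([0.38, 0.09, 0.32]))
40 0 (np.float64(0.17345264914349423), array([-0.99,  0.69,  0.75,  2.4 ,  3.57,  0.54,  2.32]), array([0.34, 0.09, 0.28]))
40 90 (np.float64(0.17460657826409065), array([-0.56,  0.52,  0.25,  2.4 ,  3.1 ,  0.45,  1.4 ]), array([0.34, 0.09, 0.28]))
40 -90 (np.float64(0.17457458428961736), array([-0.62,  0.53,  0.32,  2.4 ,  3.16,  0.45, -1.83]), array([0.34, 0.09, 0.28]))
40 180 (np.float64(0.17459814838824128), array([-0.58,  0.52,  0.28,  2.4 ,  3.12,  0.45, -0.21]), array([0.34, 0.09, 0.28]))
50 0 (np.float64(0.096877619130463), array([-1.13,  0.94,  0.86,  2.47,  3.37,  0.89,  2.28]), array([0.3 , 0.08, 0.24]))
50 90 (np.float64(0.09732142026768331), array([-0.66,  0.65,  0.33,  2.47,  3.08,  0.8 ,  1.32]), array([0.3 , 0.08, 0.24]))
50 -90 (np.float64(0.09731616079764205), array([-0.72,  0.66,  0.39,  2.47,  3.11,  0.8 , -1.88]), array([0.3 , 0.08, 0.24]))
50 180 (np.float64(0.0972892387569364), array([-0.48,  0.61,  0.14,  2.47,  3.  ,  0.8 , -0.09]), array([0.3 , 0.08, 0.24]))
```

>>> jog_arm(angular=[[0,0,-7],[0,0,-7],[0,0,-7],[0,0,-7],[0,0,-7],[0,0,-7],[0,0,-7],[0,0,-7]], linear=[[0,0,0],[0,0,0],[0,0,0],[0,0,0],[0,0,0],[0,0,0],[0,0,0],[0,0,0]], claw=[1,1,1,1,1,1,1,1])

```text
time: 2.97
ee_pos: [0.5206, 0.2484, 0.1021]
tool_rot: [0.318, 0.194, 0.92, 0.125]
force: [0.1, -0.2, -0.3]
opening: -0.0004
```

>>> jog_arm(angular=[[0,0,-7],[0,0,-7],[0,0,-7],[0,0,-7],[0,0,-7],[0,0,-7],[0,0,-7],[0,0,-7]], linear=[[0,0,0],[0,0,0],[0,0,0],[0,0,0],[0,0,0],[0,0,0],[0,0,0],[0,0,0]], claw=[1,1,1,1,1,1,1,1])

```text
time: 3.63
ee_pos: [0.5206, 0.2486, 0.1021]
tool_rot: [0.34, -0.26, 0.903, -0.039]
force: [0.2, 0.1, -0.5]
opening: 0.0001
```

>>> jog_arm(angular=[[0,0,-7],[0,0,-7],[0,0,-7],[0,0,-7],[0,0,-7],[0,0,-7],[0,0,-7],[0,0,-7]], linear=[[0,0,0],[0,0,0],[0,0,0],[0,0,0],[0,0,0],[0,0,0],[0,0,0],[0,0,0]], claw=[1,1,1,1,1,1,1,1])

```text
time: 4.3
ee_pos: [0.5206, 0.2486, 0.1021]
tool_rot: [0.282, -0.654, 0.675, -0.194]
force: [0.1, -1.1, -0.3]
opening: -0.0002
```

```bash
python3 - <<'E'
from h import *
np.set_printoptions(precision=3,suppress=True)
p,r,s=cur(); print(p,wj(p),s['qpos'],s['force'])
cv2.imwrite('pics/w3.png',arm.capture('wrist')[:,:,::-1])
plan(jw(-.005,.195,.038),Rj(J[2],40,180),n=8)
E
```

```text
[0.521 0.249 0.102] [-0.005  0.206  0.102] [-1.192  0.433  0.61   2.329  2.628  0.19  -0.202] [ 0.086 -1.128 -0.264]
n 8 end [0.522 0.237 0.038] err mm [-0.5 -0.4 -0.1]
"angular": [[0.0, 0.0, -1.4], [0.0, 0.0, -1.3], [0.0, 0.0, -1.4], [0.0, 0.0, -1.3], [0.0, 0.0, -1.4], [0.0, 0.0, -1.3], [0.0, 0.0, -1.4], [0.0, 0.0, -1.3]] 
"linear": [[0.2, 0.5, 0.6], [0.2, 0.5, 0.6], [0.2, 0.5, 0.6], [0.2, 0.5, 0.6], [0.2, 0.5, 0.6], [0.2, 0.5, 0.6], [0.2, 0.5, 0.7], [0.2, 0.5, 0.6]]
```

View pics/w3.png

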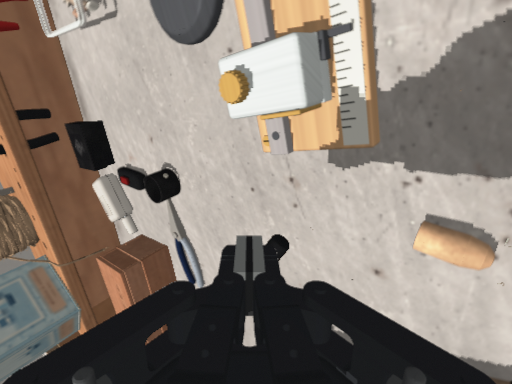

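>>> jog_arm(angular=[[0,0,-1.4],[0,0,-1.3],[0,0,-1.4],[0,0,-1.3],[0,0,-1.4],[0,0,-1.3],[0,0,-1.4],[0,0,-1.3]], linear=[[0.2,0.5,0.6],[0.2,0.5,0.6],[0.2,0.5,0.6],[0.2,0.5,0.6],[0.2,0.5,0.6],[0.2,0.5,0.6],[0.2,0.5,0.7],[0.2,0.5,0.6]], claw=[1,1,1,1,1,1,1,1])

```text
time: 5.02
ee_pos: [0.5218, 0.2372, 0.0365]
tool_rot: [-0.262, 0.713, -0.613, 0.218]
force: [-0.4, 1.2, -0.0]
opening: 0.0001
```

```bash
python3 - <<'E'
from h import *
np.set_printoptions(precision=3,suppress=True)
p,r,s=cur(); print(p,wj(p),s['qpos'],s['force'])
m=arm.camera_model('wrist');im=arm.capture('wrist')[:,:,::-1]
cv2.imwrite('pics/w4.png',im); np.savez('pics/w4.npz',mtx=m['mtx'],E=m['extrinsics'])
E
```

```text
[0.522 0.237 0.036] [-0.006  0.195  0.036] [-1.015  0.575  0.432  2.342  2.816  0.361 -0.226] [-0.395  1.217 -0.038]
```

View pics/w4.png

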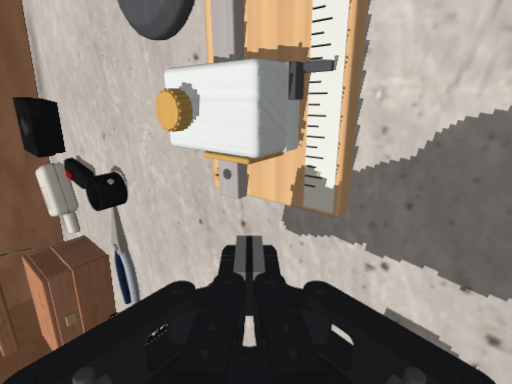

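```bash
python3 - <<'E'
from h import *
np.set_printoptions(precision=4,suppress=True)
z=np.load('pics/w4.npz'); m={'mtx':z['mtx'],'extrinsics':z['E']}
for l in ((-.045,.175,.014),(-.022,.105,.05),(-.022,.145,.05),(0,.148,.035),(-.015,.148,.049),(.015,.148,.049)): print(l,proj('',jw(*l),m)[0])
print(wj(ray('',(342,215),.014,m)))
im=cv2.imread('pics/w4.png')[40:220,150:380]; cv2.imwrite('pics/w4c.png',cv2.resize(im,None,fx=3.4,fy=3.4,interpolation=cv2.INTER_CUBIC))
E
```

```text
(-0.045, 0.175, 0.014) [336.1792 221.7731]
(-0.022, 0.105, 0.05) [253.1458  68.5694]
(-0.022, 0.145, 0.05) [254.1749 170.4766]
(0, 0.148, 0.035) [239.1629 164.4287]
(-0.015, 0.148, 0.049) [243.4098 174.3793]
(0.015, 0.148, 0.049) [198.7578 165.5259]
[-0.0476  0.1707  0.014 ]
```

View pics/w4c.png

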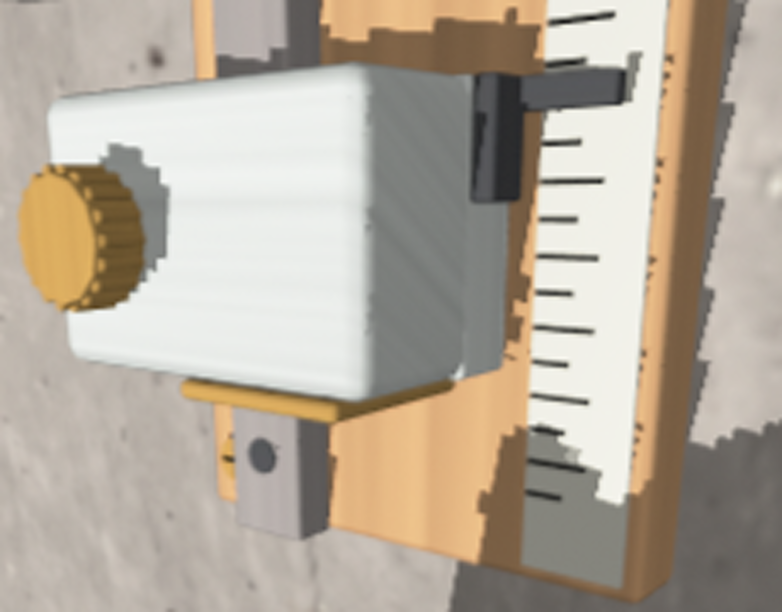

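>>> jog_arm(angular=[[0,0,0],[0,0,0],[0,0,0],[0,0,0],[0,0,0],[0,0,0],[0,0,0],[0,0,0]], linear=[[1.5,0,0],[1.5,0,0],[1,0,0],[1,0,0],[1,0,0],[1,0,0],[1,0,0],[0.5,0,0]], claw=[1,1,1,1,1,1,1,1])

```text
time: 5.73
ee_pos: [0.5349, 0.154, 0.0364]
tool_rot: [-0.263, 0.713, -0.612, 0.218]
force: [-3.8, 8.3, 4.3]
opening: 0.0002
```

```bash
cat > look.py <<'E'
from h import *
import sys
np.set_printoptions(precision=4,suppress=True)
p,r,s=cur(); print(p,wj(p),s['qpos'],s['force'],s['time'])
m=arm.camera_model('wrist');im=arm.capture('wrist')[:,:,::-1]
n=sys.argv[1]
cv2.imwrite(f'pics/{n}.png',im); np.savez(f'pics/{n}.npz',mtx=m['mtx'],E=m['extrinsics'])
E
python3 look.py w5
```

```text
[0.5349 0.154  0.0364] [-0.0069  0.1106  0.0364] [-0.7307  0.5391  0.3456  2.3954  3.0709  0.4373 -0.2664] [-3.8313  8.2582  4.3231] 5.7333
```

View pics/w5.png

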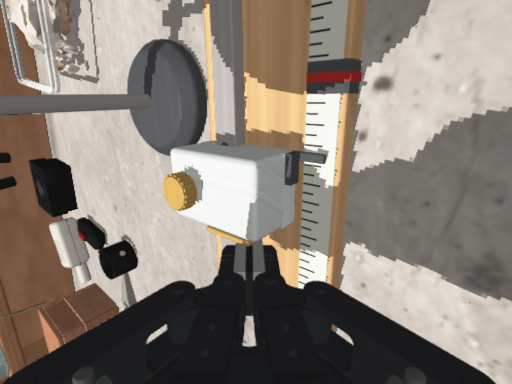

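```bash
python3 - <<'E'
from h import *
im=cv2.imread('pics/w5.png')[50:200,260:380]; cv2.imwrite('pics/w5c.png',cv2.resize(im,None,fx=4,fy=4,interpolation=cv2.INTER_CUBIC))
E
```

```text
(no output)
```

View pics/w5c.png

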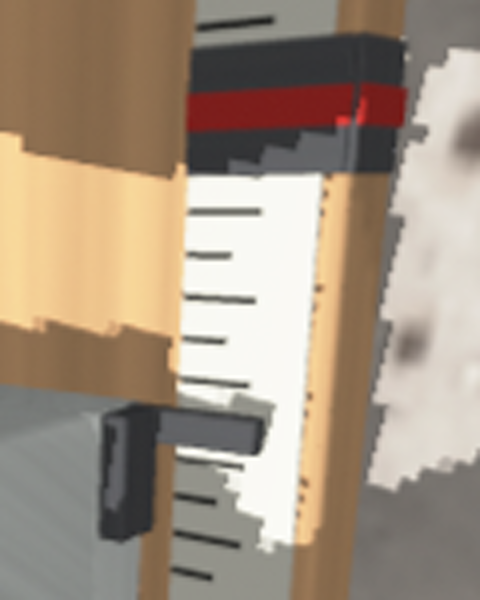

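```bash
cat > meas.py <<'E'
from h import *
def load(n):
    z=np.load(f'pics/{n}.npz'); return {'mtx':z['mtx'],'extrinsics':z['E']}
def crop(n,x0,y0,x1,y1,k):
    im=cv2.imread(f'pics/{n}.png')[y0:y1,x0:x1]; cv2.imwrite(f'pics/{n}c.png',cv2.resize(im,None,fx=k,fy=k,interpolation=cv2.INTER_CUBIC))
def at(n,x,y,z,x0,y0,k): return wj(ray('',((x+.5)/k-.5+x0,(y+.5)/k-.5+y0),z,load(n)))
E
python3 - <<'E'
from meas import *
np.set_printoptions(precision=4,suppress=True)
print('red',at('w5',230,109,.016,260,50,4))
for z in (.017,.019,.021): print('ptr',z,at('w5',230,414,z,260,50,4))
print('ticks',[at('w5',190+x,y,.0145,260,50,4)[1] for x,y in ((0,212),(0,255),(0,297),(-2,340),(-5,380))])
# face/top edge of saddle: 
E
```

```text
red [-0.0323  0.0229  0.016 ]
ptr 0.017 [-0.0349  0.057   0.017 ]
ptr 0.019 [-0.0359  0.0566  0.019 ]
ptr 0.021 [-0.0369  0.0561  0.021 ]
ticks [np.float64(0.03401619811997236), np.float64(0.03894960464543303), np.float64(0.04386404481508749), np.float64(0.04901486971432038), np.float64(0.05392677088057374)]
```

>>> jog_arm(angular=[[0,0,0],[0,0,0],[0,0,0],[0,0,0],[0,0,0]], linear=[[0.8,0,0],[0.8,0,0],[0.7,0,0],[0.4,0,0],[0,0,0]], claw=[1,1,1,1,1])

```text
time: 6.2
ee_pos: [0.5393, 0.127, 0.0363]
tool_rot: [-0.263, 0.712, -0.613, 0.218]
force: [-0.3, 3.0, 2.1]
opening: -0.0001
```

```bash
python3 look.py w6; python3 -c "
from meas import *
crop('w6',240,80,390,230,4)"
```

```text
[0.5393 0.127  0.0363] [-0.007   0.0833  0.0363] [-0.6406  0.5337  0.3264  2.4035  3.1558  0.4556 -0.2804] [-0.3009  2.9622  2.0984] 6.2
```

View pics/w6c.png

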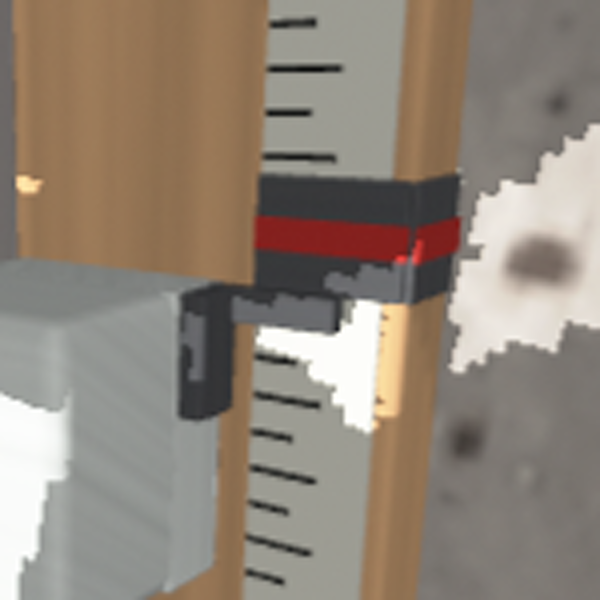

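View pics/w6.png

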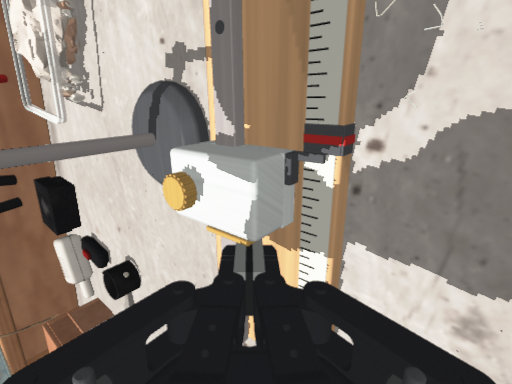

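```bash
python3 - <<'E'
from meas import *
np.set_printoptions(precision=4,suppress=True)
print('red',at('w6',290,236,.016,240,80,4), 'w', at('w6',290,219,.016,240,80,4)[1],at('w6',290,255,.016,240,80,4)[1])
for z in (.017,.019,.021): print('ptr',z,at('w6',260,291,z,240,80,4))
E
```

```text
red [-0.0316  0.0232  0.016 ] w 0.0211924861077614 0.02545892423527045
ptr 0.017 [-0.0284  0.03    0.017 ]
ptr 0.019 [-0.0295  0.0296  0.019 ]
ptr 0.021 [-0.0307  0.0292  0.021 ]
```

>>> jog_arm(angular=[[0,0,0],[0,0,0],[0,0,0],[0,0,0]], linear=[[0.3,0,0],[0.2,0,0],[0.14,0,0],[0,0,0]], claw=[1,1,1,1])

```text
time: 6.58
ee_pos: [0.5401, 0.1214, 0.0361]
tool_rot: [-0.263, 0.713, -0.612, 0.218]
force: [-0.6, 6.5, 3.6]
opening: 0.0001
```

```bash
python3 look.py w7; python3 -c "
from meas import *
crop('w7',270,110,370,200,7)"
```

```text
[0.5401 0.1214 0.0361] [-0.0071  0.0776  0.0361] [-0.6206  0.5329  0.322   2.4047  3.1761  0.4593 -0.2839] [-0.6155  6.4903  3.6317] 6.5833
```

View pics/w7c.png

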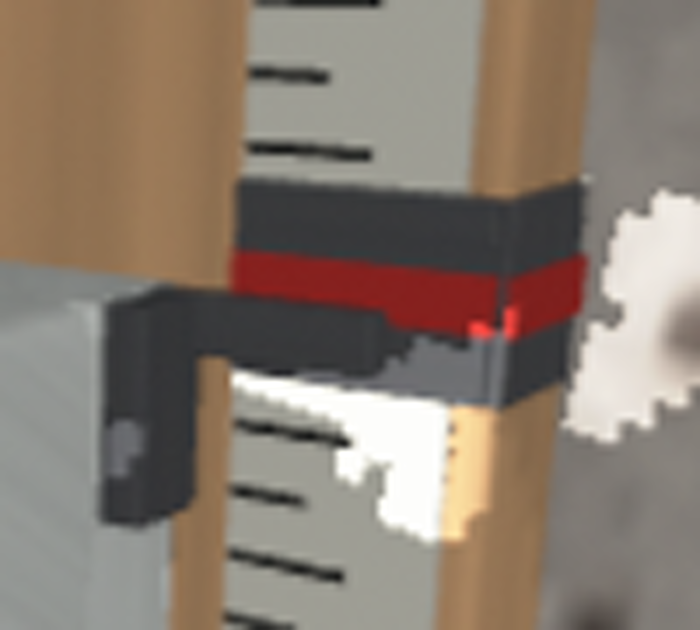

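```bash
python3 - <<'E'
from meas import *
np.set_printoptions(precision=4,suppress=True)
A=(270,110,7)
print('red', at('w7',300,259,.016,*A)[1],at('w7',400,267,.016,*A)[1],at('w7',400,332,.016,*A)[1])
for z in (.016,.018,.020,.022): print('ptr',z,at('w7',300,301,z,*A)[1],at('w7',370,309,z,*A)[1])
E
```

```text
red 0.021224879748336003 0.021074026393036162 0.025422104340730757
ptr 0.016 0.024121364391361824 0.024109872695125784
ptr 0.018 0.023706868047373094 0.02369555642855576
ptr 0.02 0.023292371703384364 0.023281240161985683
ptr 0.022 0.022877875359395613 0.022866923895415635
```

```bash
python3 - <<'E'
from h import *; from fk2 import *
np.set_printoptions(precision=2,suppress=True)
_,_,s=cur(); q0=s['qpos']
by=np.radians(16)
for nm,P,yaw in (('bar',[.438,-.243,.02],by),('barup',[.438,-.243,.2],by),('place',jw(0,-.1,.025),J[2])):
  for sp in (0,180):
    best=None
    for k in range(10):
        rng=np.random.default_rng(k); qs=rng.uniform(LO,HI); qs[4]=rng.uniform(-.5,.5);qs[2]=rng.uniform(-.3,.3)
        a=ik(np.array(P),Rj(yaw,0,sp),qs,.003)
        if a[1]<.003 and a[2]<.02:
            mg=np.min(np.minimum(a[0]-LO,HI-a[0]))
            if best is None or mg>best[0]: best=(mg,a[0])
    print(nm,sp,best)
E
```

```text
bar 0 (np.float64(0.5088722765408349), array([ 1.05,  0.62, -0.73,  2.06,  0.64,  0.7 ,  0.17]))
bar 180 (np.float64(0.48180770614237983), array([-0.13,  0.67,  0.71,  2.06, -0.71,  0.67, -1.8 ]))
barup 0 (np.float64(0.6181857758859794), array([ 0.97,  0.26, -0.6 ,  1.95,  0.18,  0.98,  0.56]))
barup 180 (np.float64(0.480020774967274), array([ 0.2 ,  0.24,  0.28,  1.95, -0.08,  0.96, -2.34]))
place 0 (np.float64(0.5983479821767957), array([ 0.55,  0.69, -0.67,  1.87,  0.59,  0.79, -0.27]))
place 180 (np.float64(0.46536402616466876), array([-0.51,  0.77,  0.74,  1.87, -0.72,  0.79, -2.35]))
```

>>> jog_arm(angular=[[0,0,0],[0,0,0],[0,0,0],[0,0,0],[0,0,0],[0,0,0],[0,0,0],[0,0,0]], linear=[[-1,0,0],[-1.5,0,0],[-0.5,0,-1],[0,0,-2.5],[0,0,-3],[0,0,-3],[0,0,-3],[0,0,-3]], claw=[1,1,1,1,1,1,0,-1])

```text
time: 7.3
ee_pos: [0.4599, 0.1343, 0.1356]
tool_rot: [-0.262, 0.711, -0.612, 0.227]
force: [0.7, -1.1, 1.3]
opening: 0.0234
```

```bash
python3 look.py w8; python3 - <<'E'
from h import *
for n in('side',):
  cv2.imwrite(f'pics/{n}8.png',arm.capture(n)[:,:,::-1])
by=np.radians(16)
p,r=plan([.40,.0,.24],Rj(J[2],25,180))
p,r=plan([.42,-.2,.24],Rj(by,0,180),p=p,r=r)
a=cv2.imread('pics/side8.png')[115:215,200:305]; cv2.imwrite('pics/side8c.png',cv2.resize(a,None,fx=6,fy=6,interpolation=cv2.INTER_CUBIC))
E
```

```text
[0.4599 0.1343 0.1356] [-0.0841  0.1037  0.1356] [-1.1837  0.1616  0.7473  2.5542  2.6676  0.2322  0.1684] [ 0.7183 -1.0711  1.3257] 7.3
n 6 end [ 3.997e-01 -2.000e-04  2.400e-01] err mm [-0.3 -0.2 -0. ]
"angular": [[-2.6, -0.1, -0.1], [-2.6, -0.1, -0.1], [-2.6, -0.1, -0.1], [-2.6, -0.1, -0.1], [-2.6, -0.1, -0.1], [-2.7, -0.0, -0.1]] 
"linear": [[2.1, -0.1, -2.2], [2.1, -0.0, -2.2], [2.1, 0.1, -2.2], [2.1, 0.2, -2.2], [2.0, 0.3, -2.2], [2.1, 0.4, -2.1]]
n 6 end [ 0.4201 -0.2005  0.24  ] err mm [ 0.1 -0.5 -0. ]
"angular": [[-4.2, -0.2, -1.1], [-4.2, -0.2, -1.1], [-4.1, -0.3, -1.0], [-4.2, -0.2, -1.1], [-4.1, -0.3, -1.0], [-4.2, -0.2, -1.1]] 
"linear": [[3.3, 0.2, -0.1], [3.3, 0.3, -0.1], [3.3, 0.3, -0.1], [3.4, 0.4, -0.1], [3.3, 0.5, -0.0], [3.4, 0.5, -0.0]]
```

View pics/side8c.png

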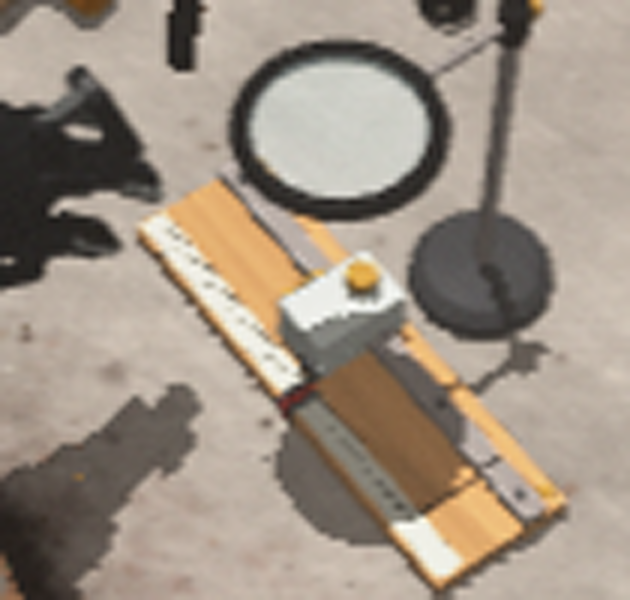

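View pics/w8.png

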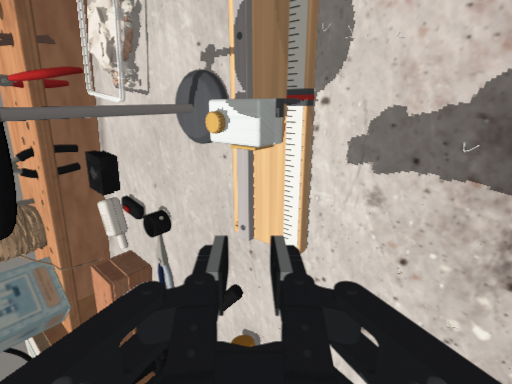

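```bash
python3 - <<'E'
from h import *
by=np.radians(16)
p,r=plan([.41,.02,.15],Rj(J[2],30,180),n=5)
p,r=plan([.42,-.2,.22],Rj(by,0,180),p=p,r=r,n=8)
E
```

```text
n 5 end [0.4105 0.0198 0.1501] err mm [ 0.5 -0.2  0.1]
"angular": [[-2.1, -0.1, -0.1], [-2.1, -0.1, -0.1], [-2.2, -0.1, -0.1], [-2.1, -0.1, -0.1], [-2.2, -0.1, -0.2]] 
"linear": [[2.1, 0.8, -1.1], [2.1, 0.9, -1.1], [2.2, 0.9, -1.0], [2.1, 1.0, -1.0], [2.2, 1.0, -0.9]]
n 8 end [ 0.4195 -0.2001  0.2203] err mm [-0.5 -0.1  0.3]
"angular": [[-3.7, -0.2, -0.8], [-3.8, -0.2, -0.8], [-3.7, -0.2, -0.8], [-3.8, -0.2, -0.8], [-3.7, -0.2, -0.8], [-3.8, -0.2, -0.8], [-3.7, -0.3, -0.8], [-3.7, -0.2, -0.8]] 
"linear": [[2.7, -0.1, -0.9], [2.7, -0.1, -0.9], [2.7, 0.1, -1.0], [2.7, 0.1, -1.0], [2.7, 0.3, -0.9], [2.7, 0.3, -0.9], [2.8, 0.5, -0.9], [2.7, 0.6, -1.0]]
```

>>> jog_arm(angular=[[-2.1,-0.1,-0.1],[-2.1,-0.1,-0.1],[-2.2,-0.1,-0.1],[-2.1,-0.1,-0.1],[-2.2,-0.1,-0.2]], linear=[[2.1,0.8,-1.1],[2.1,0.9,-1.1],[2.2,0.9,-1],[2.1,1,-1],[2.2,1,-0.9]], claw=[-1,-1,-1,-1,-1])

```text
time: 7.82
ee_pos: [0.4498, 0.1058, 0.1277]
tool_rot: [-0.24, 0.717, -0.619, 0.211]
force: [-0.3, 0.1, 0.7]
opening: 0.0855
```

```bash
python3 - <<'E'
from h import *
np.set_printoptions(precision=3,suppress=True)
p,r,s=cur(); print(p,s['qpos'],s['force'],r.as_matrix())
by=np.radians(16)
p,r=plan([.42,-.2,.22],Rj(by,0,180),n=16)
E
```

```text
[0.45  0.106 0.128] [-0.619  0.11   0.225  2.551  2.405  0.202  0.514] [-0.284  0.066  0.68 ] [[ 0.144 -0.786  0.601]
 [-0.99  -0.118  0.083]
 [ 0.005 -0.606 -0.795]]
n 16 end [ 0.42 -0.2   0.22] err mm [-0.1  0.4  0.4]
"angular": [[-2.3, -0.2, -0.5], [-2.3, -0.2, -0.5], [-2.3, -0.2, -0.5], [-2.3, -0.2, -0.4], [-2.3, -0.2, -0.5], [-2.3, -0.2, -0.4], [-2.3, -0.2, -0.4], [-2.4, -0.2, -0.5], [-2.3, -0.2, -0.4], [-2.4, -0.1, -0.5], [-2.3, -0.2, -0.4], [-2.4, -0.1, -0.5], [-2.3, -0.2, -0.4], [-2.4, -0.1, -0.5], [-2.3, -0.2, -0.4], [-2.4, -0.2, -0.5]] 
"linear": [[1.9, 0.0, -0.7], [1.9, 0.1, -0.7], [1.9, 0.1, -0.7], [1.8, 0.2, -0.7], [1.8, 0.2, -0.7], [1.8, 0.2, -0.8], [1.8, 0.3, -0.7], [1.9, 0.3, -0.7], [1.8, 0.4, -0.7], [1.8, 0.4, -0.7], [1.8, 0.5, -0.7], [1.8, 0.5, -0.7], [1.8, 0.6, -0.7], [1.9, 0.6, -0.7], [1.8, 0.6, -0.6], [1.8, 0.7, -0.7]]
```

```bash
cat >> h.py <<'E'
def plans(P,Rt,n,spin,p=None,r=None):
    """n rows to P, orientation: reach Rt after total extra spin (deg about tool z, + sense)"""
    if p is None: p,r,_=cur()
    A=[];L=[]
    base=r; Rend=Rt
    from scipy.spatial.transform import Slerp
    # de-spun target
    Rd=Rt*R.from_euler('z',-spin,degrees=True)
    sl=Slerp([0,1],R.concatenate([r,Rd])); P=np.array(P)
    for i in range(n):
        l=np.round(r.inv().apply((P-p)/(n-i))*100,1); t=(i+1)/n
        tgt=sl(t)*R.from_euler('z',spin*t,degrees=True)
        w=np.round((r.inv()*tgt).as_rotvec(degrees=True),1)
        p=p+r.apply(l/100); r=r*R.from_rotvec(w,degrees=True); A.append(w.tolist());L.append(l.tolist())
    print('n',n,'end',np.round(p,4)); print('"angular":',A,'\n"linear":',L); return p,r
E
python3 - <<'E'
from h import *
p,r,s=cur()
p,r=plans([.41,-.03,.14],r*R.from_euler('z',56,degrees=True),8,56)
by=np.radians(16)
E
```

```text
n 8 end [ 0.41   -0.0296  0.1401]
"angular": [[-0.0, -0.0, 7.0], [0.0, 0.0, 7.0], [0.0, -0.0, 7.0], [0.0, -0.0, 7.0], [0.0, -0.0, 7.0], [-0.0, -0.0, 7.0], [0.0, -0.0, 7.0], [-0.0, -0.0, 7.0]] 
"linear": [[1.6, 0.5, -0.6], [1.7, 0.3, -0.6], [1.7, 0.1, -0.5], [1.7, -0.1, -0.6], [1.6, -0.3, -0.5], [1.6, -0.5, -0.6], [1.5, -0.7, -0.5], [1.4, -0.9, -0.6]]
```

>>> jog_arm(angular=[[0,0,7],[0,0,7],[0,0,7],[0,0,7],[0,0,7],[0,0,7],[0,0,7],[0,0,7]], linear=[[1.6,0.5,-0.6],[1.7,0.3,-0.6],[1.7,0.1,-0.5],[1.7,-0.1,-0.6],[1.6,-0.3,-0.5],[1.6,-0.5,-0.6],[1.5,-0.7,-0.5],[1.4,-0.9,-0.6]], claw=[0.5,0.5,0.5,0.5,0.5,0.5,0.5,0.5])

```text
time: 8.48
ee_pos: [0.4425, 0.064, 0.1281]
tool_rot: [0.264, -0.621, 0.718, -0.172]
force: [-1.1, 0.8, -0.1]
opening: 0.0217
```

```bash
python3 - <<'E'
from h import *
np.set_printoptions(precision=3,suppress=True)
p,r,s=cur(); print(p,s['qpos'],s['force'])
by=np.radians(16)
rel=(Rj(by,0,180).inv()*r)
x=r.apply([1,0,0]); print(x, r.apply([0,0,1]))
E
```

```text
[0.443 0.064 0.128] [ 0.264  0.104 -0.541  2.556  2.413  0.191  0.359] [-1.144  0.814 -0.148]
[-0.091 -0.982 -0.165] [ 0.592  0.08  -0.802]
```

```bash
cat > jp.py <<'E'
from h import *; from fk2 import *
np.set_printoptions(precision=3,suppress=True)
def jpath(q0,q1,n):
    return [q0+(q1-q0)*i/n for i in range(n+1)]
def rows(path):
    A=[];Ls=[]
    p,r,_,_=chain(path[0],L)
    for q in path[1:]:
        P,Rn,_,_=chain(q,L)
        l=np.round(r.inv().apply(P-p)*100,1); w=np.round((r.inv()*Rn).as_rotvec(degrees=True),1)
        p=p+r.apply(l/100); r=r*R.from_rotvec(w,degrees=True); A.append(w.tolist());Ls.append(l.tolist())
    return A,Ls,p,r
E
python3 - <<'E'
from jp import *
p,r,s=cur(); q0=s['qpos']
print('fk err',chain(q0,L)[0]-p,(chain(q0,L)[1].inv()*r).magnitude())
by=np.radians(16)
q1,e,a,w=ik(np.array([.42,-.2,.22]),Rj(by,0,180),np.array([.2,.24,.28,1.95,-.08,.96,-2.34]),.003); print(q1,e,a)
for q in jpath(q0,q1,10):
    P,Rr,el,w=chain(q,L); print(q,P,'z',Rr.apply([0,0,1]),'cam',P+Rr.apply([.08,0,-.14]),'el',el)
for k in range(2,80):
    pass
A,Ls,_,_=rows(jpath(q0,q1,60)); print(max(np.linalg.norm(a) for a in A),max(np.linalg.norm(a) for a in Ls), np.abs(q1-q0)/60*12)
E
```

```text
fk err [ 0.01   0.003 -0.004] 5.856689535013503e-16
[ 0.144  0.148  0.257  2.011 -0.045  0.988 -2.439] 5.00999130440692e-08 2.57250306012757e-07
[ 0.264  0.104 -0.541  2.556  2.413  0.191  0.359] [0.452 0.067 0.125] z [ 0.592  0.08  -0.802] cam [ 0.362 -0.023  0.224] el [ 0.058 -0.043  0.794]
[ 0.252  0.108 -0.461  2.502  2.167  0.27   0.079] [0.497 0.012 0.15 ] z [ 0.651 -0.052 -0.757] cam [ 0.362 -0.039  0.223] el [ 0.058 -0.043  0.794]
[ 0.24   0.113 -0.381  2.447  1.921  0.35  -0.201] [ 0.522 -0.052  0.171] z [ 0.655 -0.203 -0.728] cam [ 0.37  -0.043  0.224] el [ 0.059 -0.043  0.794]
[ 0.228  0.117 -0.302  2.393  1.676  0.43  -0.48 ] [ 0.528 -0.117  0.187] z [ 0.602 -0.348 -0.719] cam [ 0.391 -0.044  0.233] el [ 0.059 -0.043  0.794]
[ 0.216  0.122 -0.222  2.338  1.43   0.51  -0.76 ] [ 0.516 -0.175  0.197] z [ 0.501 -0.462 -0.732] cam [ 0.424 -0.054  0.249] el [ 0.059 -0.043  0.794]
[ 0.204  0.126 -0.142  2.283  1.184  0.589 -1.04 ] [ 0.492 -0.22   0.202] z [ 0.368 -0.526 -0.767] cam [ 0.459 -0.079  0.271] el [ 0.06  -0.043  0.794]
[ 0.192  0.13  -0.062  2.229  0.938  0.669 -1.32 ] [ 0.462 -0.248  0.202] z [ 0.226 -0.528 -0.819] cam [ 0.486 -0.12   0.297] el [ 0.06  -0.042  0.794]
[ 0.18   0.135  0.018  2.174  0.692  0.749 -1.6  ] [ 0.434 -0.257  0.2  ] z [ 0.1   -0.465 -0.879] cam [ 0.498 -0.171  0.321] el [ 0.06  -0.042  0.794]
[ 0.168  0.139  0.098  2.12   0.447  0.829 -1.88 ] [ 0.415 -0.249  0.2  ] z [ 0.01  -0.346 -0.938] cam [ 0.491 -0.221  0.339] el [ 0.06  -0.041  0.794]
[ 0.156  0.144  0.178  2.065  0.201  0.908 -2.159] [ 0.41  -0.228  0.205] z [-0.025 -0.184 -0.983] cam [ 0.469 -0.258  0.352] el [ 0.061 -0.04   0.794]
[ 0.144  0.148  0.257  2.011 -0.045  0.988 -2.439] [ 0.42 -0.2   0.22] z [-0.  0. -1.] cam [ 0.442 -0.277  0.36 ] el [ 0.061 -0.038  0.794]
5.707889277132134 1.307669683062202 [0.024 0.009 0.16  0.109 0.492 0.16  0.56 ]
```

```bash
python3 - <<'E'
from h import *
s=cur()[2]
import re
t=open('fk.py').read()
new=[([-1.0153,0.575,0.432,2.342,2.816,0.361,-0.226],[.5218,.2372,.0365]),
([-0.7307,0.5391,0.3456,2.3954,3.0709,0.4373,-0.2664],[.5349,.154,.0364]),
([-0.6206,0.5329,0.322,2.4047,3.1761,0.4593,-0.2839],[.5401,.1214,.0361]),
([-1.1837,0.1616,0.7473,2.5542,2.6676,0.2322,0.1684],[.4599,.1343,.1356]),
(s['qpos'].tolist(),s['ee_pos'].tolist())]
add=''.join(f",\n({a},{b},[1,0,0,0])" for a,b in new)
t=t.replace("[.221,.606,.719,.26])]","[.221,.606,.719,.26])"+add+"]")
open('fk.py','w').write(t)
E
python3 fk2.py
```

```text
[ 2.856e-01  5.084e-01  5.000e-04  4.656e-01 -3.800e-03  3.166e-01
 -3.010e-02 -4.000e-04] 0.0089162241633709
```

```bash
cat > go.py <<'E'
from jp import *
import sys
p,r,s=cur(); q0=s['qpos']; by=np.radians(16)
print(p,q0,s['force'],s['time'])
q1=np.array([0.144,0.148,0.257,2.011,-0.045,0.988,-2.439])
n=int(sys.argv[1]); A,Ls,_,_=rows(jpath(q0,q1,n))
for i in range(0,min(n,16),8): print(A[i:i+8],'\n',Ls[i:i+8])
print(max(np.linalg.norm(a) for a in A))
E
python3 go.py 48
```

```text
[0.443 0.064 0.128] [ 0.264  0.104 -0.541  2.556  2.413  0.191  0.359] [-1.144  0.814 -0.148] 8.4833
[[1.4, 1.1, 6.9], [1.5, 1.1, 6.9], [1.5, 1.1, 6.9], [1.5, 0.9, 6.8], [1.6, 0.9, 6.9], [1.7, 0.8, 6.9], [1.7, 0.8, 6.8], [1.7, 0.7, 6.8]] 
 [[0.8, -1.3, 0.1], [0.8, -1.4, 0.1], [0.6, -1.4, 0.1], [0.5, -1.4, 0.2], [0.5, -1.5, 0.1], [0.3, -1.5, 0.2], [0.3, -1.5, 0.1], [0.1, -1.4, 0.2]]
[[1.7, 0.6, 6.9], [1.8, 0.5, 6.8], [1.8, 0.4, 6.8], [1.8, 0.4, 6.8], [1.8, 0.3, 6.8], [1.9, 0.2, 6.7], [1.8, 0.2, 6.8], [1.9, 0.0, 6.8]] 
 [[0.0, -1.5, 0.2], [-0.0, -1.4, 0.2], [-0.2, -1.5, 0.1], [-0.2, -1.3, 0.2], [-0.3, -1.4, 0.2], [-0.4, -1.3, 0.2], [-0.5, -1.2, 0.2], [-0.5, -1.2, 0.2]]
7.15122367151245
```

>>> jog_arm(angular=[[1.4,1.1,6.8],[1.5,1.1,6.8],[1.5,1.1,6.8],[1.5,0.9,6.8],[1.6,0.9,6.8],[1.7,0.8,6.8],[1.7,0.8,6.8],[1.7,0.7,6.8]], linear=[[0.8,-1.3,0.1],[0.8,-1.4,0.1],[0.6,-1.4,0.1],[0.5,-1.4,0.2],[0.5,-1.5,0.1],[0.3,-1.5,0.2],[0.3,-1.5,0.1],[0.1,-1.4,0.2]], claw=[0.5,0.5,0.5,0.5,0.5,0.5,0.5,0.5])

```text
time: 9.15
ee_pos: [0.506, -0.0323, 0.1683]
tool_rot: [0.333, -0.178, 0.914, -0.149]
force: [0.2, -0.3, 0.6]
opening: 0.0214
```

```bash
python3 go.py 42
```

```text
[ 0.506 -0.032  0.168] [ 0.325  0.114 -0.491  2.462  1.986  0.332 -0.081] [ 0.242 -0.323  0.639] 9.15
[[1.6, 0.6, 6.5], [1.7, 0.6, 6.5], [1.7, 0.5, 6.5], [1.7, 0.4, 6.5], [1.8, 0.4, 6.4], [1.7, 0.3, 6.5], [1.7, 0.2, 6.5], [1.8, 0.1, 6.4]] 
 [[0.1, -1.4, 0.2], [-0.0, -1.4, 0.1], [-0.1, -1.3, 0.2], [-0.2, -1.3, 0.2], [-0.2, -1.3, 0.2], [-0.4, -1.2, 0.2], [-0.4, -1.2, 0.2], [-0.4, -1.1, 0.2]]
[[1.7, 0.1, 6.4], [1.8, -0.0, 6.5], [1.7, -0.1, 6.4], [1.7, -0.1, 6.4], [1.8, -0.2, 6.4], [1.7, -0.2, 6.3], [1.7, -0.3, 6.4], [1.7, -0.4, 6.4]] 
 [[-0.6, -1.1, 0.1], [-0.5, -1.0, 0.2], [-0.6, -1.0, 0.2], [-0.7, -0.9, 0.2], [-0.6, -0.8, 0.2], [-0.7, -0.7, 0.1], [-0.7, -0.7, 0.2], [-0.8, -0.6, 0.2]]
6.745368781616021
```

Tracks the path. Continue.

>>> jog_arm(angular=[[1.6,0.6,6.5],[1.7,0.6,6.5],[1.7,0.5,6.5],[1.7,0.4,6.5],[1.8,0.4,6.5],[1.7,0.3,6.5],[1.7,0.2,6.5],[1.8,0.1,6.5]], linear=[[0.1,-1.4,0.2],[0,-1.4,0.1],[-0.1,-1.3,0.2],[-0.2,-1.3,0.2],[-0.2,-1.3,0.2],[-0.4,-1.2,0.2],[-0.4,-1.2,0.2],[-0.4,-1.1,0.2]], claw=[0.5,0.5,0.5,0.5,0.5,0.5,0.5,0.5])

```text
time: 9.82
ee_pos: [0.5154, -0.134, 0.1918]
tool_rot: [0.359, 0.283, 0.884, -0.101]
force: [0.8, -1.3, -0.4]
opening: 0.0215
```

>>> jog_arm(angular=[[1.7,0.1,6.4],[1.8,0,6.4],[1.7,-0.1,6.4],[1.7,-0.1,6.4],[1.8,-0.2,6.4],[1.7,-0.2,6.4],[1.7,-0.3,6.4],[1.7,-0.4,6.4]], linear=[[-0.6,-1.1,0.1],[-0.5,-1,0.2],[-0.6,-1,0.2],[-0.7,-0.9,0.2],[-0.6,-0.8,0.2],[-0.7,-0.7,0.1],[-0.7,-0.7,0.2],[-0.8,-0.6,0.2]], claw=[0.5,0.5,0.5,0.5,-1,-1,-1,-1])

```text
time: 10.48
ee_pos: [0.4851, -0.2149, 0.2018]
tool_rot: [0.341, 0.675, 0.653, -0.044]
force: [-0.5, 0.7, -0.2]
opening: 0.0691
```

```bash
python3 go.py 26; python3 - <<'E'
from h import *
p,r,s=cur()
w=(r.inv()*Rj(np.radians(16),0,180)).as_rotvec(degrees=True); print(w,np.linalg.norm(w))
E
```

```text
[ 0.485 -0.215  0.202] [ 0.44   0.13  -0.392  2.289  1.233  0.602 -0.987] [-0.541  0.657 -0.213] 10.4833
[[1.7, -0.4, 6.3], [1.8, -0.4, 6.3], [1.7, -0.5, 6.3], [1.6, -0.6, 6.3], [1.7, -0.6, 6.2], [1.6, -0.7, 6.2], [1.7, -0.7, 6.3], [1.6, -0.7, 6.2]] 
 [[-0.7, -0.6, 0.2], [-0.7, -0.5, 0.1], [-0.7, -0.5, 0.1], [-0.6, -0.4, 0.1], [-0.7, -0.4, 0.1], [-0.6, -0.3, 0.1], [-0.6, -0.3, 0.1], [-0.5, -0.2, 0.0]]
[[1.5, -0.8, 6.1], [1.6, -0.9, 6.2], [1.6, -0.8, 6.1], [1.5, -1.0, 6.1], [1.5, -0.9, 6.1], [1.5, -1.1, 6.0], [1.5, -1.0, 6.1], [1.5, -1.1, 5.9]] 
 [[-0.6, -0.3, 0.0], [-0.5, -0.2, 0.0], [-0.4, -0.2, 0.0], [-0.4, -0.1, -0.0], [-0.4, -0.2, -0.1], [-0.4, -0.2, -0.1], [-0.3, -0.2, -0.1], [-0.3, -0.2, -0.2]]
6.564297372910524
[ 49.26282526 -27.97702385 153.08029422] 163.22719226413082
```

>>> jog_arm(angular=[[1.7,-0.4,6.3],[1.8,-0.4,6.3],[1.7,-0.5,6.3],[1.6,-0.6,6.3],[1.7,-0.6,6.3],[1.6,-0.7,6.3],[1.7,-0.7,6.3],[1.6,-0.7,6.2]], linear=[[-0.7,-0.6,0.2],[-0.7,-0.5,0.1],[-0.7,-0.5,0.1],[-0.6,-0.4,0.1],[-0.7,-0.4,0.1],[-0.6,-0.3,0.1],[-0.6,-0.3,0.1],[-0.5,-0.2,0]], claw=[-1,-1,-1,-1,-1,-1,-1,-1])

```text
time: 11.15
ee_pos: [0.4376, -0.2522, 0.1991]
tool_rot: [0.273, 0.92, 0.282, 0.002]
force: [-0.2, -0.3, -0.2]
opening: 0.0853
```

>>> jog_arm(angular=[[1.5,-0.8,6.1],[1.6,-0.9,6.1],[1.6,-0.8,6.1],[1.5,-1,6.1],[1.5,-0.9,6.1],[1.5,-1.1,6.1],[1.5,-1,6.1],[1.5,-1.1,6]], linear=[[-0.6,-0.3,0],[-0.5,-0.2,0],[-0.4,-0.2,0],[-0.4,-0.1,0],[-0.4,-0.2,-0.1],[-0.4,-0.2,-0.1],[-0.3,-0.2,-0.1],[-0.3,-0.2,-0.2]], claw=[-1,-1,-1,-1,-1,-1,-1,-1])

```text
time: 11.82
ee_pos: [0.4031, -0.2449, 0.198]
tool_rot: [0.168, 0.975, -0.141, 0.024]
force: [-0.2, 0.2, 0.1]
opening: 0.0854
```

```bash
python3 look.py wa; python3 - <<'E'
from h import *
# grasp point 40 mm toward -y end of bar
by=np.radians(16); c=np.array([.438,-.243]); u=np.array([-np.sin(by),np.cos(by)])
g=c-.04*u; print(g)
plan([g[0],g[1],.15],Rj(by,0,180))
E
```

```text
[ 0.4031 -0.2449  0.198 ] [-0.2029 -0.2609  0.198 ] [ 0.5274  0.1374 -0.2803  2.1255  0.4963  0.8588 -1.9291] [-0.2302  0.2428  0.0863] 11.8167
[ 0.44902549 -0.28145047]
n 9 end [ 0.4493 -0.2814  0.1499] err mm [ 0.3  0.  -0.1]
"angular": [[1.6, -1.6, 6.3], [1.6, -1.6, 6.3], [1.6, -1.6, 6.3], [1.6, -1.6, 6.3], [1.6, -1.6, 6.3], [1.6, -1.6, 6.3], [1.5, -1.6, 6.2], [1.6, -1.6, 6.3], [1.5, -1.6, 6.2]] 
"linear": [[0.5, 0.0, 0.6], [0.6, 0.0, 0.6], [0.6, -0.0, 0.6], [0.6, -0.1, 0.6], [0.6, -0.1, 0.6], [0.6, -0.2, 0.6], [0.6, -0.2, 0.6], [0.6, -0.3, 0.5], [0.5, -0.4, 0.6]]
```

View pics/wa.png

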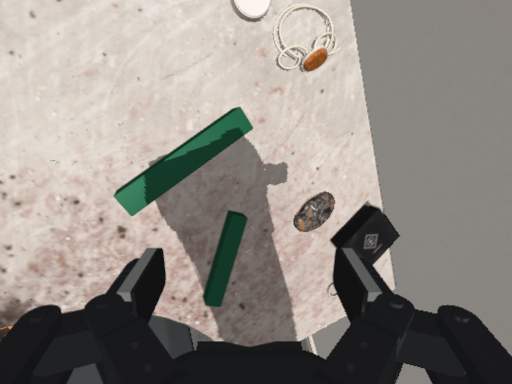

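>>> jog_arm(angular=[[1.6,-1.6,6.3],[1.6,-1.6,6.3],[1.6,-1.6,6.3],[1.6,-1.6,6.3],[1.6,-1.6,6.3],[1.6,-1.6,6.3],[1.6,-1.6,6.3],[1.6,-1.6,6.3]], linear=[[0.5,0,0.6],[0.6,0,0.6],[0.6,0,0.6],[0.6,-0.1,0.6],[0.6,-0.1,0.6],[0.6,-0.2,0.6],[0.6,-0.2,0.6],[0.6,-0.3,0.5]], claw=[-1,-1,-1,-1,-1,-1,-1,-1])

```text
time: 12.53
ee_pos: [0.4443, -0.2775, 0.1547]
tool_rot: [0.02, 0.833, -0.553, 0.002]
force: [0.6, 0.5, 0.4]
opening: 0.085
```

```bash
python3 - <<'E'
from h import *
plan([.449,-.2815,.14],Rj(np.radians(16),0,180),n=3)
E
```

```text
n 3 end [ 0.4487 -0.2815  0.1398] err mm [-0.3  0.  -0.2]
"angular": [[0.6, -0.5, 2.3], [0.5, -0.6, 2.3], [0.6, -0.5, 2.2]] 
"linear": [[0.2, -0.1, 0.5], [0.2, -0.1, 0.5], [0.1, -0.1, 0.5]]
```

>>> jog_arm(angular=[[0.6,-0.5,2.3],[0.5,-0.6,2.3],[0.6,-0.5,2.2],[0,0,0]], linear=[[0.2,-0.1,0.5],[0.2,-0.1,0.5],[0.1,-0.1,0.5],[0,0,0]], claw=[-1,-1,-1,-1])

```text
time: 12.87
ee_pos: [0.4486, -0.2801, 0.1399]
tool_rot: [-0.001, 0.8, -0.6, 0.0]
force: [-0.3, -0.5, -0.5]
opening: 0.0855
```

```bash
python3 look.py wb
```

```text
[ 0.4486 -0.2801  0.1399] [-0.1639 -0.3032  0.1399] [ 0.6334  0.3633 -0.1598  1.9324  0.0738  0.8508 -2.423 ] [-0.3142 -0.4647 -0.5123] 12.8667
```

View pics/wb.png

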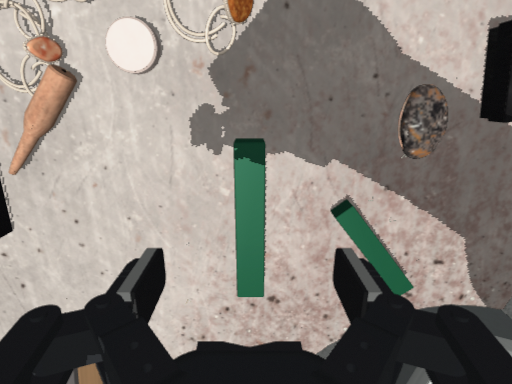

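```bash
python3 - <<'E'
from meas import *
np.set_printoptions(precision=4,suppress=True)
crop('wb',210,120,290,310,3)
m=load('wb')
for uv in ((250,139),(250,163),(250,296),(235,163),(265,163),(237,296),(264,296)): print(uv,ray('',uv,.028,m),ray('',uv,.0,m)[:2])
E
```

```text
(250, 139) [ 0.4604 -0.3238  0.028 ] [ 0.4592 -0.3201]
(250, 163) [ 0.4545 -0.3036  0.028 ] [ 0.4527 -0.2978]
(250, 296) [ 0.4154 -0.1698  0.028 ] [ 0.4093 -0.1491]
(235, 163) [ 0.4672 -0.2999  0.028 ] [ 0.4668 -0.2937]
(265, 163) [ 0.4418 -0.3073  0.028 ] [ 0.4386 -0.3019]
(237, 296) [ 0.4283 -0.166   0.028 ] [ 0.4236 -0.145 ]
(264, 296) [ 0.4016 -0.1738  0.028 ] [ 0.3939 -0.1536]
```

View pics/wbc.png

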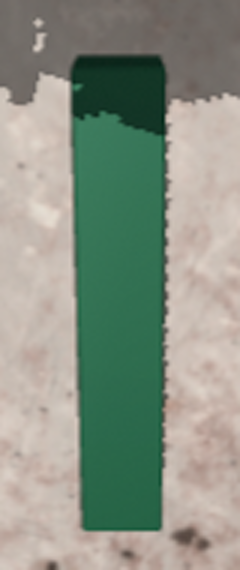

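>>> jog_arm(angular=[[0,0,0],[0,0,0],[0,0,0],[0,0,0],[0,0,0],[0,0,0],[0,0,0]], linear=[[0.5,0,2.5],[0.5,0,2.5],[0,0.1,2.5],[0,0,2.5],[0,0,2],[0,0,1],[0,0,0]], claw=[-1,-1,-1,-1,-1,-1,-1], newtons=40)

```text
time: 13.5
ee_pos: [0.4508, -0.289, 0.0097]
tool_rot: [-0.001, 0.801, -0.599, -0.0]
force: [0.7, -0.4, -0.3]
opening: 0.0853
```

>>> jog_arm(angular=[[0,0,0],[0,0,0],[0,0,0],[0,0,0],[0,0,0],[0,0,0],[0,0,0]], linear=[[0,0,0],[0,0,0],[0,0,0],[0,0,0],[0,0,0],[0,0,0],[0,0,0]], claw=[1,1,1,1,1,1,1], newtons=40)

```text
time: 14.08
ee_pos: [0.452, -0.2902, 0.0121]
tool_rot: [-0.001, 0.8, -0.599, 0.002]
force: [-1.9, 1.4, 10.6]
opening: 0.0275
```

```bash
python3 look.py wc
```

```text
[ 0.452  -0.2902  0.0121] [-0.1621 -0.3137  0.0121] [ 0.6169  0.5791 -0.1273  1.9708  0.1225  0.5952 -2.4475] [-1.8729  1.4316 10.6274] 14.0833
```

View pics/wc.png

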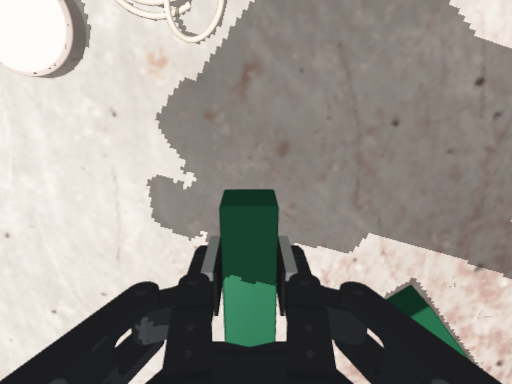

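```bash
python3 - <<'E'
from meas import *
np.set_printoptions(precision=4,suppress=True)
m=load('wc'); crop('wc',200,180,300,240,6)
p,r,s=cur()
for uv,z in (((249,190),0.0),((249,206),.028),((219.5,206),.028),((278.5,206),.028)): print(uv, r.inv().apply(ray('',uv,z,m)-p))
E
```

```text
(249, 190) [ 0.0309 -0.      0.0122]
(249, 206) [ 0.032  -0.     -0.0158]
(219.5, 206) [ 0.032  -0.0136 -0.0158]
(278.5, 206) [ 0.032   0.0135 -0.0159]
```

View pics/wcc.png

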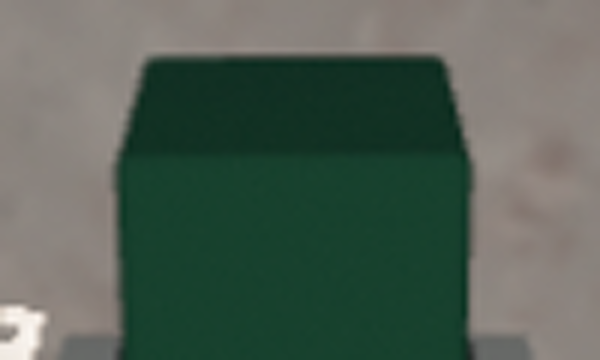

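>>> jog_arm(angular=[[0,0,0],[0,0,0],[0,0,0],[0,0,0]], linear=[[0,0,-1],[0,0,-2.5],[0,0,-3.5],[0,0,-1]], claw=[1,1,1,1])

```text
time: 14.47
ee_pos: [0.4528, -0.2908, 0.0958]
tool_rot: [-0.001, 0.8, -0.599, 0.003]
force: [1.4, -0.9, -1.4]
opening: 0.0269
```

```bash
python3 look.py wd; python3 - <<'E'
from h import *
p,r,s=cur(); print(s['opening'])
p,r=plan(jw(-.008,-.118,.08),Rj(J[2],0,180),n=8)
E
```

```text
[ 0.4528 -0.2908  0.0958] [-0.1615 -0.3144  0.0958] [ 0.637   0.4395 -0.1503  1.9424  0.0914  0.759  -2.4217] [ 1.3985 -0.8984 -1.4105] 14.4667
0.027149770125931606
n 8 end [ 0.5719 -0.0717  0.08  ] err mm [0.3 0.  0. ]
"angular": [[-0.0, -0.0, 0.9], [-0.1, -0.0, 0.8], [-0.0, -0.0, 0.9], [-0.1, -0.1, 0.8], [-0.0, -0.0, 0.9], [-0.1, -0.1, 0.8], [-0.0, -0.0, 0.9], [-0.1, -0.1, 0.8]] 
"linear": [[-2.2, -2.2, 0.2], [-2.3, -2.2, 0.2], [-2.3, -2.1, 0.2], [-2.3, -2.1, 0.2], [-2.3, -2.0, 0.2], [-2.4, -2.0, 0.2], [-2.4, -2.0, 0.2], [-2.4, -2.0, 0.2]]
```

View pics/wd.png

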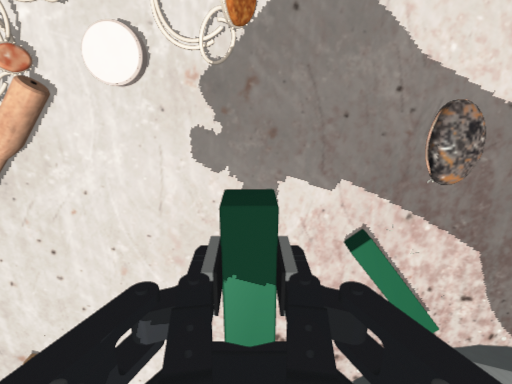

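>>> jog_arm(angular=[[0,0,0.9],[-0.1,0,0.8],[0,0,0.9],[-0.1,-0.1,0.8],[0,0,0.9],[-0.1,-0.1,0.8],[0,0,0.9],[-0.1,-0.1,0.8]], linear=[[-2.2,-2.2,0.2],[-2.3,-2.2,0.2],[-2.3,-2.1,0.2],[-2.3,-2.1,0.2],[-2.3,-2,0.2],[-2.4,-2,0.2],[-2.4,-2,0.2],[-2.4,-2,0.2]], claw=[1,1,1,1,1,1,1,1])

```text
time: 15.18
ee_pos: [0.5641, -0.0806, 0.0755]
tool_rot: [0.001, 0.765, -0.644, -0.003]
force: [0.4, -0.0, -2.4]
opening: 0.0272
```

```bash
python3 look.py we; python3 - <<'E'
from h import *
p,r,s=cur(); print(s['opening'],r.as_matrix())
p,r=plan(jw(-.006,-.116,.036),Rj(J[2],0,180),n=5)
for n in('side','scene'):
  cv2.imwrite(f'pics/{n}e.png',arm.capture(n)[:,:,::-1])
a=cv2.imread('pics/sidee.png')[100:230,190:320]; cv2.imwrite('pics/sideec.png',cv2.resize(a,None,fx=4.5,fy=4.5,interpolation=cv2.INTER_CUBIC))
a=cv2.imread('pics/scenee.png')[190:320,200:340]; cv2.imwrite('pics/sceneec.png',cv2.resize(a,None,fx=4.5,fy=4.5,interpolation=cv2.INTER_CUBIC))
E
```

```text
[ 0.5641 -0.0806  0.0755] [-0.0169 -0.1255  0.0755] [ 0.0056  0.5201  0.1069  1.87   -0.0814  0.7619 -2.8129] [ 0.441  -0.0072 -2.4277] 15.1833
0.027271234428273967 [[ 0.17876729 -0.98387916 -0.00490493]
 [-0.98386509 -0.17879674  0.00641986]
 [-0.00719335  0.00367813 -0.99996736]]
n 5 end [ 0.5733 -0.069   0.0363] err mm [0.1 0.4 0.3]
"angular": [[0.0, 0.1, 0.2], [0.1, 0.1, 0.1], [0.0, 0.1, 0.2], [0.1, 0.1, 0.1], [0.0, 0.0, 0.2]] 
"linear": [[-0.0, -0.1, 0.8], [-0.0, -0.1, 0.8], [-0.1, -0.2, 0.8], [-0.0, -0.1, 0.8], [-0.1, -0.2, 0.7]]
```

View pics/we.png

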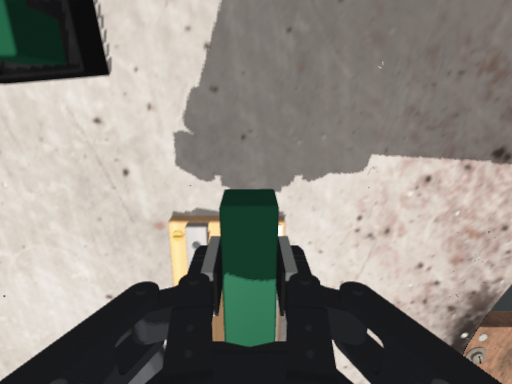

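View pics/sideec.png

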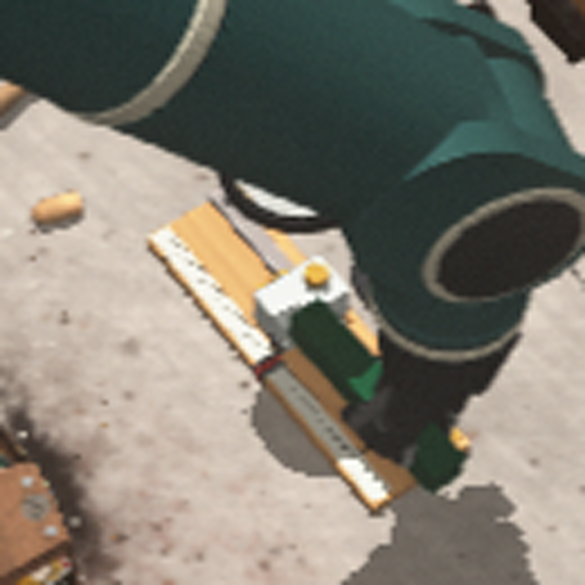

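View pics/sceneec.png

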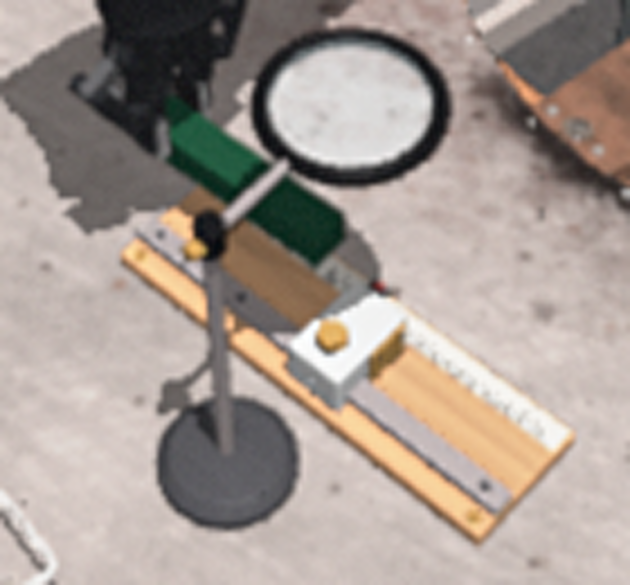

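>>> jog_arm(angular=[[0,0,0],[0,0,0],[0,0,0],[0,0,0],[0,0,0]], linear=[[-0.1,-0.1,0.8],[-0.2,-0.1,0.8],[-0.2,-0.2,0.8],[-0.2,-0.1,0.8],[-0.1,-0.2,0.6]], claw=[1,1,1,1,1])

```text
time: 15.75
ee_pos: [0.5686, -0.0727, 0.0363]
tool_rot: [0.001, 0.765, -0.644, -0.004]
force: [0.2, 1.3, -1.3]
opening: 0.0268
```

```bash
python3 look.py wf; python3 - <<'E'
from h import *
p,r,s=cur(); print(s['opening'],(Rj(J[2],0,180).inv()*r).as_rotvec(degrees=True))
E
```

```text
[ 0.5686 -0.0727  0.0363] [-0.0112 -0.1184  0.0363] [-0.0093  0.5873  0.1086  1.8735 -0.0995  0.6934 -2.8126] [ 0.2055  1.2699 -1.3038] 15.75
0.02696801245444029 [-0.40246511 -0.3094894  -0.29078204]
```

View pics/wf.png

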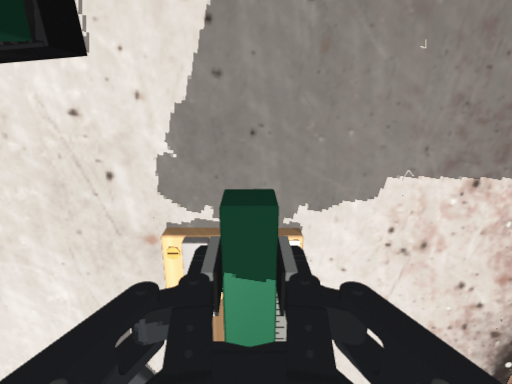

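```bash
python3 - <<'E'
from meas import *
np.set_printoptions(precision=4,suppress=True)
crop('wf',150,215,320,290,4.5)
m=load('wf')
for l in ((-.045,-.115,.014),(.045,-.115,.014),(.014,-.115,.023),(.030,-.115,.023)): print(l,proj('',jw(*l),m)[0])
E
```

```text
(-0.045, -0.115, 0.014) [303.1443 237.6572]
(0.045, -0.115, 0.014) [157.9335 237.5814]
(0.014, -0.115, 0.023) [206.1671 244.6341]
(0.03, -0.115, 0.023) [179.0254 244.6249]
```

View pics/wfc.png

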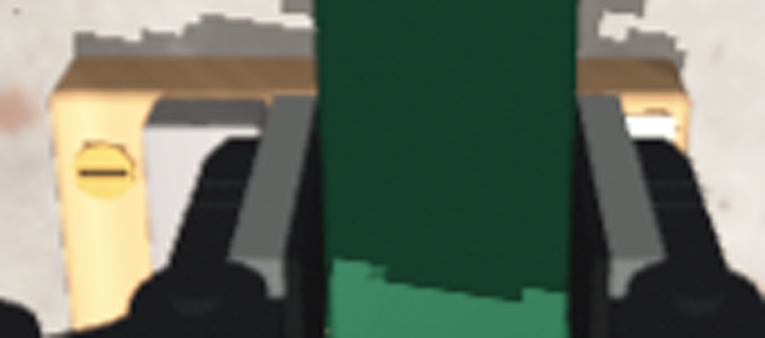

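>>> jog_arm(angular=[[0,0,0],[0,0,0],[0,0,0],[0,0,0],[0,0,0]], linear=[[-0.3,-0.2,0.3],[-0.3,-0.2,0.3],[-0.2,-0.1,0.2],[0,0,0.1],[0,0,0]], claw=[1,1,1,1,1])

```text
time: 16.22
ee_pos: [0.5727, -0.0633, 0.0287]
tool_rot: [0.001, 0.765, -0.644, -0.003]
force: [-0.6, 0.2, -1.0]
opening: 0.0271
```

```bash
python3 look.py wg
```

```text
[ 0.5727 -0.0633  0.0287] [-0.0055 -0.1099  0.0287] [-0.0388  0.6041  0.1251  1.869  -0.1179  0.6817 -2.8128] [-0.6094  0.2358 -0.9665] 16.2167
```

>>> jog_arm(angular=[[0,0,0],[0,0,0],[0,0,0],[0,0,0]], linear=[[0,-0.1,0.1],[0,-0.1,0.1],[0,-0.1,0.1],[0,0,0]], claw=[1,1,1,1])

```text
time: 16.6
ee_pos: [0.5755, -0.0632, 0.0262]
tool_rot: [0.001, 0.765, -0.644, -0.004]
force: [-7.3, -0.6, 10.7]
opening: 0.027
```

```bash
python3 look.py wh
```

```text
[ 0.5755 -0.0632  0.0262] [-0.0028 -0.1103  0.0262] [-0.039   0.612   0.1253  1.862  -0.1195  0.6816 -2.8128] [-7.2847 -0.5618 10.6635] 16.6
```

>>> jog_arm(angular=[[0,0,0],[0,0,0],[0,0,0],[0,0,0]], linear=[[0,0,-0.1],[-0.2,-0.1,0],[-0.1,0,0],[0,0,0]], claw=[1,1,1,1])

```text
time: 16.98
ee_pos: [0.5762, -0.0594, 0.0266]
tool_rot: [0.0, 0.765, -0.644, -0.003]
force: [0.0, 0.2, -1.9]
opening: 0.0268
```

```bash
python3 look.py wi;python3 -c "
from meas import *
crop('wi',150,180,320,290,4.5)"
```

```text
[ 0.5762 -0.0594  0.0266] [-0.0014 -0.1066  0.0266] [-0.0511  0.6119  0.1324  1.8618 -0.1262  0.682  -2.813 ] [ 0.0105  0.1654 -1.9401] 16.9833
```

View pics/wic.png

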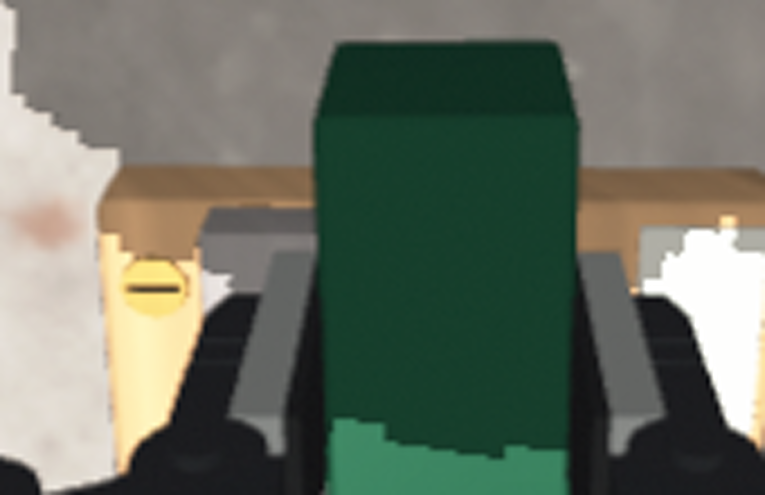

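>>> jog_arm(angular=[[0,0,0],[0,0,0],[0,0,0]], linear=[[0,-0.1,0],[0,-0.05,0.05],[0,0,0]], claw=[1,1,1])

```text
time: 17.28
ee_pos: [0.5772, -0.0597, 0.0263]
tool_rot: [0.001, 0.765, -0.644, -0.004]
force: [-5.3, 0.5, 5.3]
opening: 0.0267
```

```bash
python3 look.py wj; python3 - <<'E'
from h import *
for n in('scene','side'):
  cv2.imwrite(f'pics/{n}j.png',arm.capture(n)[:,:,::-1])
a=cv2.imread('pics/scenej.png')[200:320,200:340]; cv2.imwrite('pics/scenejc.png',cv2.resize(a,None,fx=5,fy=5,interpolation=cv2.INTER_CUBIC))
a=cv2.imread('pics/sidej.png')[110:220,200:310]; cv2.imwrite('pics/sidejc.png',cv2.resize(a,None,fx=5,fy=5,interpolation=cv2.INTER_CUBIC))
E
```

```text
[ 0.5772 -0.0597  0.0263] [-0.0005 -0.107   0.0263] [-0.0512  0.6143  0.1331  1.8584 -0.1268  0.6842 -2.813 ] [-5.2721  0.5007  5.2677] 17.2833
```

View pics/scenejc.png

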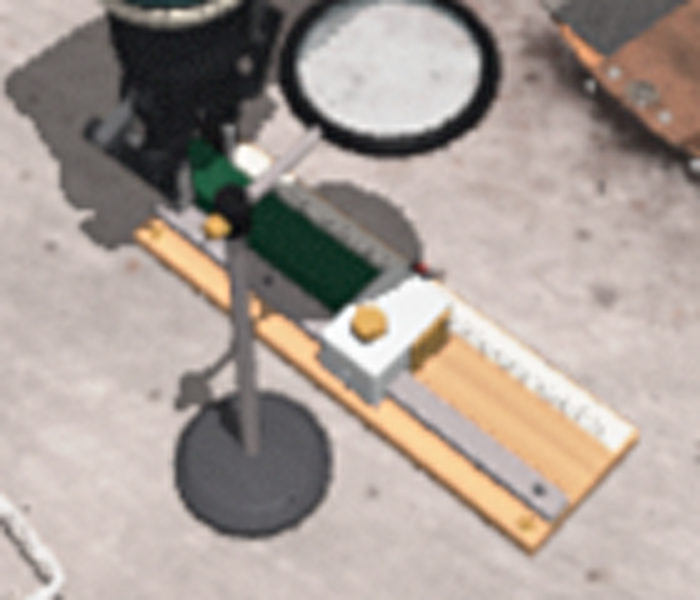

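View pics/sidejc.png

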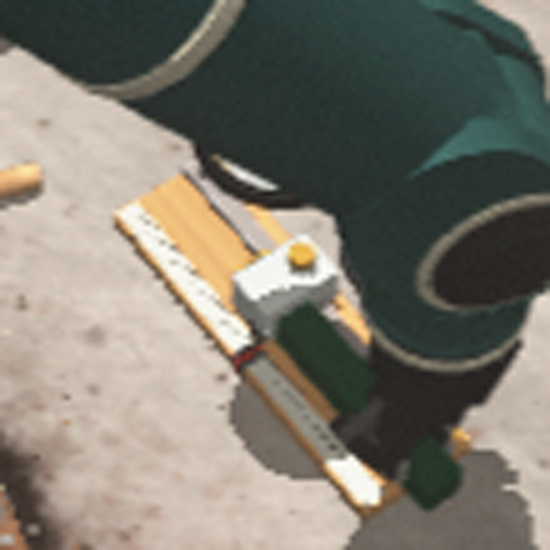

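>>> jog_arm(angular=[[0,0,0],[0,0,0],[0,0,0],[0,0,0],[0,0,0]], linear=[[0,0,0],[0,0,0],[0,0,0],[0,0,0],[0,0,0]], claw=[0,0,0,0,0])

```text
time: 17.85
ee_pos: [0.5778, -0.0596, 0.0262]
tool_rot: [0.0, 0.765, -0.644, -0.003]
force: [-0.4, 0.5, -0.4]
opening: 0.0429
```

>>> jog_arm(angular=[[0,0,0],[0,0,0],[0,0,0],[0,0,0],[0,0,0],[0,0,0],[0,0,0],[0,0,0]], linear=[[0,0,-0.5],[0,0,-1.5],[0,0,-2],[0.5,0,-2],[1,0,-1],[1.5,0,-0.5],[2,0,0],[1,0,0]], claw=[0,0,0,0,0,0,0,0])

```text
time: 18.52
ee_pos: [0.5884, -0.1225, 0.1009]
tool_rot: [0.001, 0.764, -0.645, -0.003]
force: [0.5, -0.5, 0.1]
opening: 0.0431
```

```bash
python3 look.py wk
```

```text
[ 0.5884 -0.1225  0.1009] [ 0.0001 -0.1709  0.1009] [ 0.0194  0.5331  0.178   1.7803 -0.1227  0.8449 -2.7167] [ 0.4614 -0.477   0.0853] 18.5167
```

View pics/wk.png

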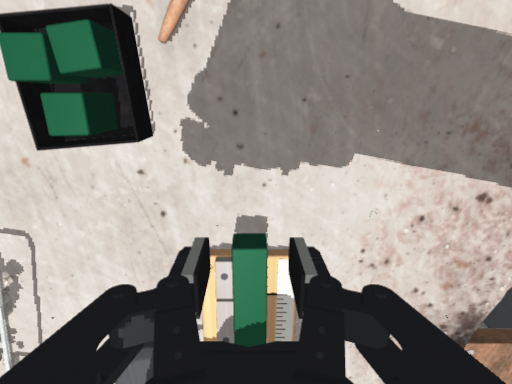

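>>> jog_arm(angular=[[0,4,0],[0,4,0],[0,4,0],[0,4,0],[0,4,0],[0,4,0],[0,0,0],[0,0,0]], linear=[[3,1,-1],[3,1,-1],[3,1,-1],[3,1,-1],[2,1,-1],[2,1,-1],[0,0,0],[0,0,0]], claw=[0,0,0,0,0,0,0,0])

```text
time: 19.23
ee_pos: [0.555, -0.2729, 0.1836]
tool_rot: [0.134, 0.75, -0.629, 0.155]
force: [0.7, 0.5, 0.1]
opening: 0.0424
```

```bash
python3 look.py wl; python3 - <<'E'
from h import *
for n in('scene','side'):
  cv2.imwrite(f'pics/{n}l.png',arm.capture(n)[:,:,::-1])
a=cv2.imread('pics/scenel.png')[200:320,200:340]; cv2.imwrite('pics/scenelc.png',cv2.resize(a,None,fx=5,fy=5,interpolation=cv2.INTER_CUBIC))
a=cv2.imread('pics/sidel.png')[110:230,190:310]; cv2.imwrite('pics/sidelc.png',cv2.resize(a,None,fx=5,fy=5,interpolation=cv2.INTER_CUBIC))
E
```

```text
[ 0.555  -0.2729  0.1836] [-0.0577 -0.3137  0.1836] [-0.2764  0.4408  0.6281  1.8738  0.1785  0.7288 -2.8085] [0.7368 0.4798 0.0587] 19.2333
```

View pics/wl.png

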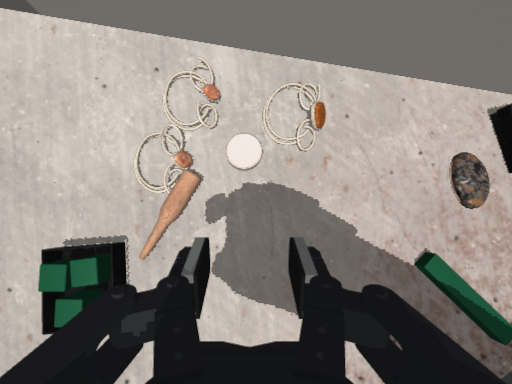

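View pics/scenelc.png

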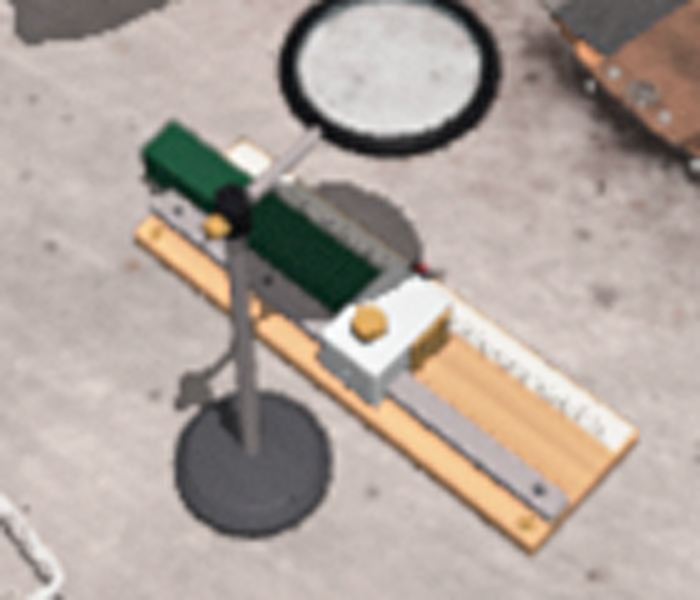

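View pics/sidelc.png

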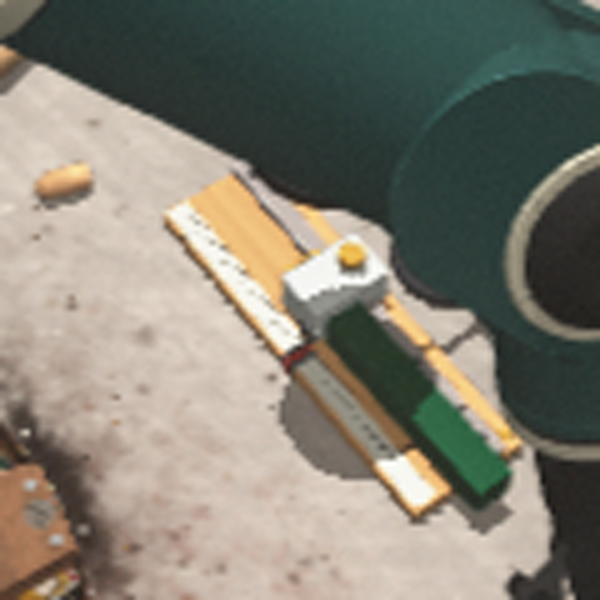

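```bash
python3 - <<'E'
from meas import *
np.set_printoptions(precision=4,suppress=True)
crop('wk',190,210,310,350,5)
a=cv2.imread('pics/sidel.png')[155:215,240:300]; cv2.imwrite('pics/sidelz.png',cv2.resize(a,None,fx=10,fy=10,interpolation=cv2.INTER_CUBIC))
# predicted side pixels, jig-frame points
for l in ((14,23.4,14),(-14,23.4,14),(-14,21.5,42),(14,21.5,42),(-14,-138.5,42),(14,-138.5,42),(-14,-138.5,14),(-22,23.4,50),(-22,23.4,16)):
    q=proj('side',jw(*[v/1000 for v in l]))[0]; print(l,(q-[240,155]+.5)*10-.5)
E
```

```text
(14, 23.4, 14) [214.8893 182.2174]
(-14, 23.4, 14) [148.3535 223.5878]
(-14, 21.5, 42) [153.2106 183.0156]
(14, 21.5, 42) [221.0421 141.0796]
(-14, -138.5, 42) [457.5789 533.771 ]
(14, -138.5, 42) [527.0007 487.22  ]
(-14, -138.5, 14) [449.8851 573.5484]
(-22, 23.4, 50) [130.5583 178.1359]
(-22, 23.4, 16) [129.2631 232.391 ]
```

View pics/wkc.png

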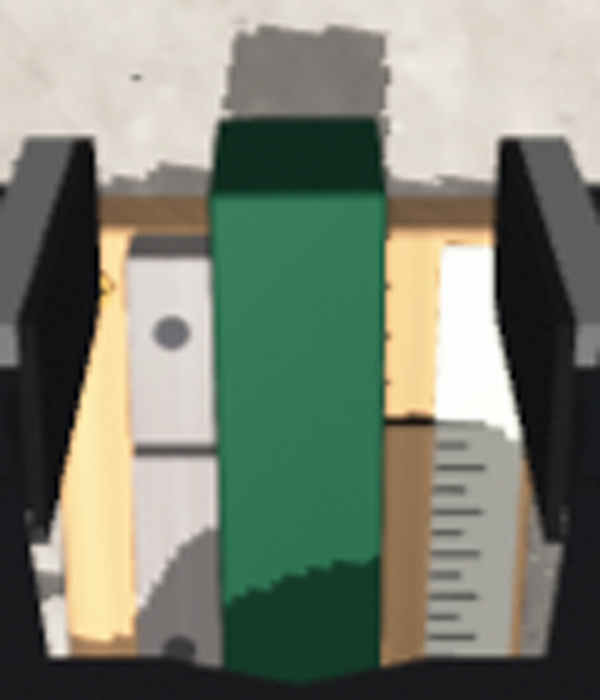

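View pics/sidelz.png

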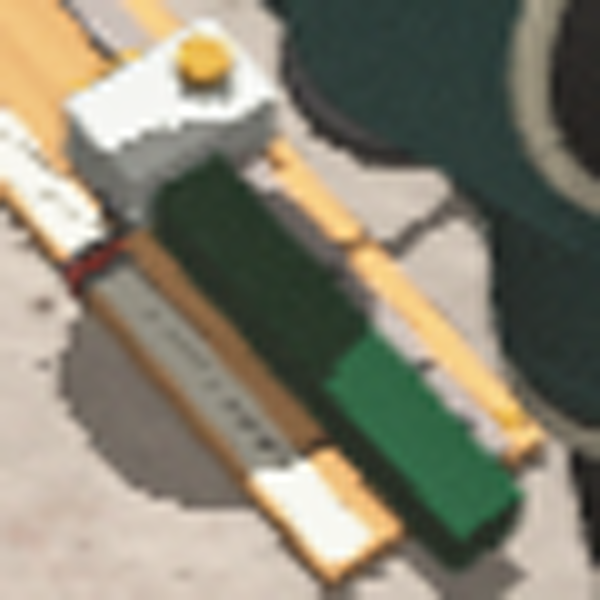

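```bash
python3 - <<'E'
from meas import *
np.set_printoptions(precision=4,suppress=True)
A=(190,210,5)
for nm,x,y,z in (('bar end L',212,193,.042),('bar end R',384,193,.042),('bar bottom end',300,118,.014),('slot bed R',410,421,.014),('slot fence',175,451,.023),('bed end L',115,228,.014),('bed end R',420,230,.014),('fence front L',132,256,.023),('fence left lower',135,560,.023),('bar R lower',381,560,.042),('bar L lower',221,560,.042),('fence at bar',212,256,.023)):
    print(nm,at('wk',x,y,z,*A))
E
```

```text
bar end L [ 0.0127 -0.1398  0.042 ]
bar end R [-0.0138 -0.1398  0.042 ]
bar bottom end [-0.0011 -0.1388  0.014 ]
slot bed R [-0.0217 -0.0767  0.014 ]
slot fence [ 0.0212 -0.0773  0.023 ]
bed end L [ 0.0315 -0.1173  0.014 ]
bed end R [-0.0224 -0.1169  0.014 ]
fence front L [ 0.0276 -0.1172  0.023 ]
fence left lower [ 0.0291 -0.0532  0.023 ]
bar R lower [-0.0148 -0.0702  0.042 ]
bar L lower [ 0.0122 -0.0703  0.042 ]
fence at bar [ 0.0139 -0.1172  0.023 ]
```

```bash
python3 - <<'E'
from h import *
p,r=plan(jw(0,-.185,.09),Rj(J[2],0,180),n=6)
p,r=plan(jw(0,-.175,.028),Rj(J[2],0,180),n=3,p=p,r=r)
E
```

```text
n 6 end [ 0.5911 -0.1368  0.09  ] err mm [ 0.5 -0.4  0. ]
"angular": [[0.0, -3.9, 0.1], [0.1, -3.9, 0.1], [0.0, -4.0, 0.1], [0.0, -3.9, 0.0], [0.1, -4.0, 0.1], [0.0, -3.9, 0.0]] 
"linear": [[-2.6, -1.0, 0.6], [-2.5, -1.0, 0.7], [-2.5, -1.0, 0.9], [-2.4, -1.0, 1.1], [-2.4, -0.9, 1.2], [-2.2, -1.0, 1.4]]
n 3 end [ 0.5894 -0.127   0.028 ] err mm [ 0.5 -0.4  0. ]
"angular": [[0.0, -0.0, 0.0], [0.0, -0.0, 0.0], [0.0, -0.0, 0.0]] 
"linear": [[-0.3, 0.0, 2.1], [-0.4, 0.0, 2.1], [-0.3, 0.0, 2.0]]
```

>>> jog_arm(angular=[[0,-3.9,0.1],[0.1,-3.9,0.1],[0,-4,0.1],[0,-3.9,0],[0.1,-4,0.1],[0,-3.9,0],[0,0,0]], linear=[[-2.6,-1,0.6],[-2.5,-1,0.7],[-2.5,-1,0.9],[-2.4,-1,1.1],[-2.4,-0.9,1.2],[-2.2,-1,1.4],[0,0,0]], claw=[1,1,1,1,1,1,1])

```text
time: 19.97
ee_pos: [0.591, -0.1351, 0.0878]
tool_rot: [-0.001, 0.763, -0.646, -0.003]
force: [-1.8, -0.0, -0.8]
opening: -0.0002
```

```bash
python3 look.py wm; python3 - <<'E'
from h import *
p,r=plan(jw(0,-.172,.028),Rj(J[2],0,180),n=5)
E
```

```text
[ 0.591  -0.1351  0.0878] [ 0.0006 -0.1837  0.0878] [-0.0665  0.5735  0.3231  1.7781 -0.2413  0.8331 -2.603 ] [-1.8442 -0.0407 -0.8206] 19.9667
n 5 end [ 0.5884 -0.1235  0.0281] err mm [-0.1  0.1  0.1]
"angular": [[0.0, 0.0, -0.0], [0.0, 0.0, -0.0], [0.0, 0.0, -0.0], [0.1, 0.0, -0.0], [0.0, 0.1, -0.1]] 
"linear": [[-0.3, -0.0, 1.2], [-0.3, -0.0, 1.2], [-0.3, -0.0, 1.2], [-0.2, -0.0, 1.3], [-0.3, -0.0, 1.2]]
```

View pics/wm.png

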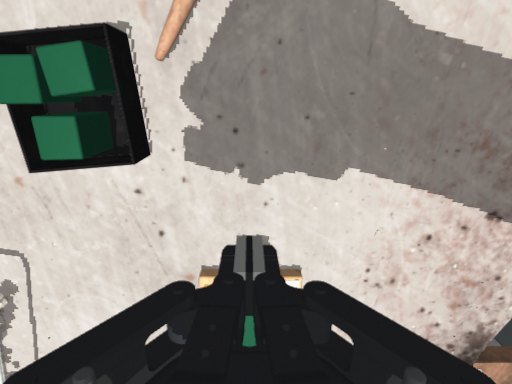

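>>> jog_arm(angular=[[0,0,0],[0,0,0],[0,0,0],[0,0,0],[0,0,0],[0,0,0],[0,0,0],[0,0,0]], linear=[[-0.3,0,1.2],[-0.3,0,1.2],[-0.3,0,1.2],[-0.2,0,1.3],[-0.3,0,1.1],[-1,0,0],[-0.8,0,0],[0,0,0]], claw=[1,1,1,1,1,1,1,1])

```text
time: 20.68
ee_pos: [0.586, -0.1037, 0.031]
tool_rot: [0.0, 0.764, -0.645, 0.001]
force: [0.1, 0.7, -0.0]
opening: 0.0002
```

```bash
python3 look.py wn; python3 -c "
from meas import *
crop('wn',180,180,320,290,5)"
```

```text
[ 0.586  -0.1037  0.031 ] [ 0.0009 -0.1519  0.031 ] [-0.1039  0.6395  0.2984  1.83   -0.2702  0.7111 -2.6286] [ 0.121   0.6599 -0.0287] 20.6833
```

View pics/wnc.png

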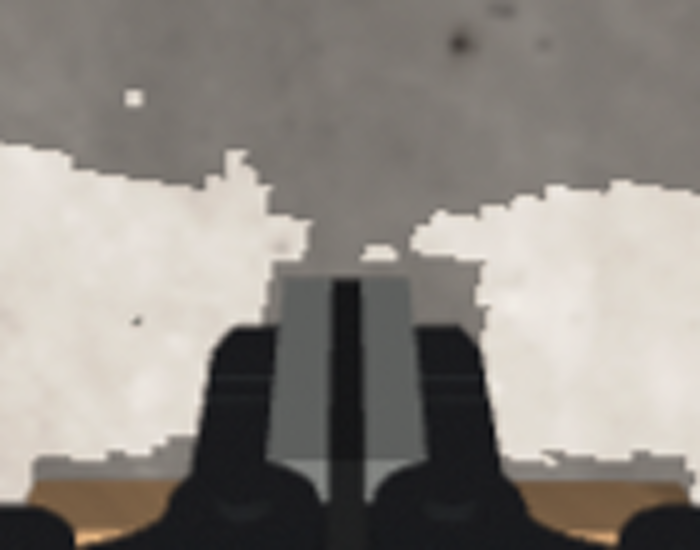

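>>> jog_arm(angular=[[0,0,0],[0,0,0],[0,0,0]], linear=[[-0.1,0,0],[-0.1,0,0],[-0.05,0,0]], claw=[1,1,1])

```text
time: 20.98
ee_pos: [0.5857, -0.104, 0.0313]
tool_rot: [0.001, 0.763, -0.646, 0.001]
force: [-0.8, 0.5, 0.5]
opening: 0.0004
```

>>> jog_arm(angular=[[0,0,0]], linear=[[-0.05,0,0]], claw=[1])

```text
time: 21.07
ee_pos: [0.5855, -0.1035, 0.0311]
tool_rot: [0.001, 0.763, -0.646, 0.001]
force: [0.8, -1.0, -0.9]
opening: -0.0
```

```bash
python3 - <<'E'
from h import *
p,r,s=cur(); print(wj(p),s['force'])
E
```

```text
[ 0.00043578 -0.15163173  0.03109969] [ 0.80609001 -0.96268989 -0.94188925]
```

>>> jog_arm(angular=[[0,0,0],[0,0,0]], linear=[[0,0,0],[0,0,0]], claw=[1,1])

```text
time: 21.23
ee_pos: [0.5854, -0.1034, 0.0309]
tool_rot: [0.001, 0.763, -0.646, 0.001]
force: [-0.8, -0.2, 1.0]
opening: 0.0002
```

```bash
python3 - <<'E'
from h import *
p,r,s=cur(); print(wj(p),s['force'],s['qpos'],s['joint_vel'])
E
```

```text
[ 0.00032049 -0.15159399  0.0309022 ] [-0.82440537 -0.20351528  1.01468653] [-0.1059257   0.63898858  0.29977246  1.83185209 -0.27011059  0.70982797
 -2.63175528] [ 0.00120783  0.00226174 -0.00034276  0.00147558  0.00040927 -0.0007361
 -0.00025427]
```

>>> jog_arm(angular=[[0,0,0],[0,0,0]], linear=[[-0.1,0,0],[0,0,0]], claw=[1,1])

```text
time: 21.4
ee_pos: [0.5852, -0.1022, 0.0308]
tool_rot: [0.001, 0.763, -0.646, 0.001]
force: [0.4, -0.3, -0.9]
opening: -0.0003
```

```bash
python3 - <<'E'
from h import *
p,r,s=cur(); print(wj(p),s['force'],s['qpos'])
E
```

```text
[ 0.00034045 -0.15034327  0.03081172] [ 0.39243485 -0.32672266 -0.9035648 ] [-0.10785187  0.63862835  0.2995939   1.83280156 -0.27012932  0.70933347
 -2.63347403]
```

>>> jog_arm(angular=[[0,0,0],[0,0,0]], linear=[[-0.1,0,0],[0,0,0]], claw=[1,1])

```text
time: 21.57
ee_pos: [0.5851, -0.1013, 0.0308]
tool_rot: [0.001, 0.763, -0.646, 0.001]
force: [-0.3, -0.1, -0.2]
opening: 0.0001
```

```bash
python3 - <<'E'
from h import *
p,r,s=cur(); print(wj(p),s['force'])
E
```

```text
[ 0.00033136 -0.14940061  0.030831  ] [-0.27958704 -0.1228504  -0.21462618]
```

>>> jog_arm(angular=[[0,0,0],[0,0,0]], linear=[[-0.05,0,0],[0,0,0]], claw=[1,1])

```text
time: 21.73
ee_pos: [0.585, -0.1008, 0.0308]
tool_rot: [0.001, 0.763, -0.646, 0.001]
force: [0.2, -0.6, -0.0]
opening: 0.0001
```

```bash
python3 - <<'E'
from h import *
p,r,s=cur(); print(wj(p),s['force'])
E
```

```text
[ 0.00034128 -0.14891914  0.03083385] [ 0.1539136  -0.55144651 -0.02527291]
```

>>> jog_arm(angular=[[0,0,0],[0,0,0]], linear=[[-0.06,0,0],[0,0,0]], claw=[1,1])

```text
time: 21.9
ee_pos: [0.5849, -0.1002, 0.0308]
tool_rot: [0.001, 0.763, -0.646, 0.001]
force: [-0.3, -0.8, -0.2]
opening: -0.0
```

```bash
python3 - <<'E'
from h import *
p,r,s=cur(); print(wj(p),s['force'])
E
```

```text
[ 0.0003161  -0.14830744  0.03081561] [-0.27614812 -0.8273905  -0.15384948]
```

>>> jog_arm(angular=[[0,0,0],[0,0,0],[0,0,0],[0,0,0],[0,0,0],[0,0,0],[0,0,0],[0,0,0]], linear=[[1,0,0],[2,0,0],[1,0,-2],[0,0,-2.5],[0,0,-2.5],[0,0,-1],[0,0,0],[0,0,0]], claw=[1,1,1,0,0,0,0,0])

```text
time: 22.57
ee_pos: [0.5916, -0.1398, 0.111]
tool_rot: [0.0, 0.763, -0.646, 0.001]
force: [-0.5, -0.5, -0.6]
opening: 0.0427
```

```bash
python3 look.py wo; python3 -c "
from meas import *
crop('wo',190,210,310,350,5)"
```

```text
[ 0.5916 -0.1398  0.111 ] [ 0.0004 -0.1885  0.111 ] [-0.0764  0.5424  0.3408  1.7673 -0.2254  0.8687 -2.6104] [-0.5336 -0.4892 -0.6448] 22.5667
```

View pics/woc.png

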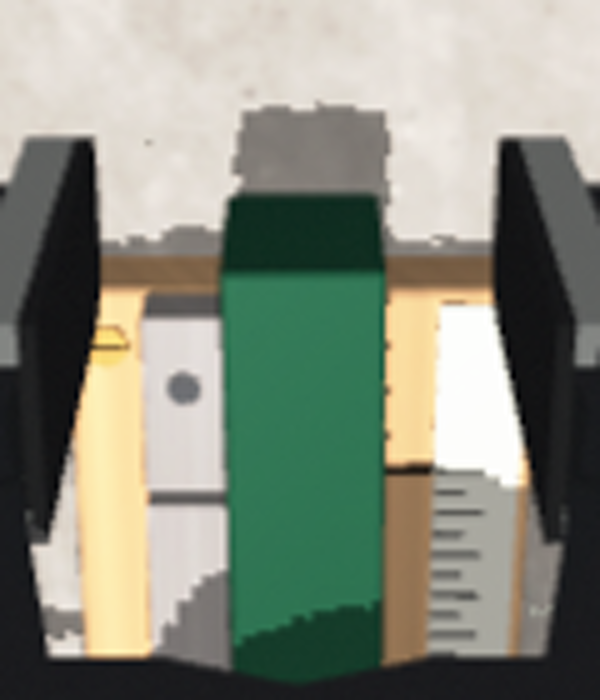

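```bash
python3 - <<'E'
from meas import *
np.set_printoptions(precision=4,suppress=True)
A=(190,210,5)
for nm,x,y,z in (('bar end L',222,270,.042),('bar end R',385,270,.042),('bar bottom',300,196,.014),('slot bed R',410,469,.014),('slot fence',185,497,.023),('bed end L',130,287,.014),('bed end R',420,287,.014)):
    print(nm,at('wo',x,y,z,*A))
E
```

```text
bar end L [ 0.0127 -0.1381  0.042 ]
bar end R [-0.014  -0.1381  0.042 ]
bar bottom [-0.0001 -0.1363  0.014 ]
slot bed R [-0.0216 -0.0765  0.014 ]
slot fence [ 0.0217 -0.0774  0.023 ]
bed end L [ 0.0316 -0.1173  0.014 ]
bed end R [-0.0226 -0.1173  0.014 ]
```

>>> jog_arm(angular=[[0,0,0],[0,0,0],[0,0,0],[0,0,0],[0,0,0],[0,0,0],[0,0,0],[0,0,0]], linear=[[3,0.5,-1],[3,1,-1],[3,1,-1],[2,1,-1],[2,1,-1],[1,1,0],[0,0,0],[0,0,0]], claw=[0,0,0,0,0,0,0,0])

```text
time: 23.28
ee_pos: [0.5596, -0.2864, 0.1599]
tool_rot: [0.001, 0.763, -0.646, 0.0]
force: [0.6, 0.4, -0.2]
opening: 0.0428
```

```bash
python3 - <<'E'
from h import *
p,r,s=cur(); print(p,s['force'],s['time'])
for n in('scene','side'):
  cv2.imwrite(f'pics/{n}z.png',arm.capture(n)[:,:,::-1])
a=cv2.imread('pics/scenez.png')[200:320,200:340]; cv2.imwrite('pics/scenezc.png',cv2.resize(a,None,fx=5,fy=5,interpolation=cv2.INTER_CUBIC))
a=cv2.imread('pics/sidez.png')[120:220,215:315]; cv2.imwrite('pics/sidezc.png',cv2.resize(a,None,fx=6,fy=6,interpolation=cv2.INTER_CUBIC))
E
```

```text
[ 0.55955384 -0.28636621  0.15990129] [ 0.58500985  0.39795333 -0.24372126] 23.2833
```

View pics/sidezc.png

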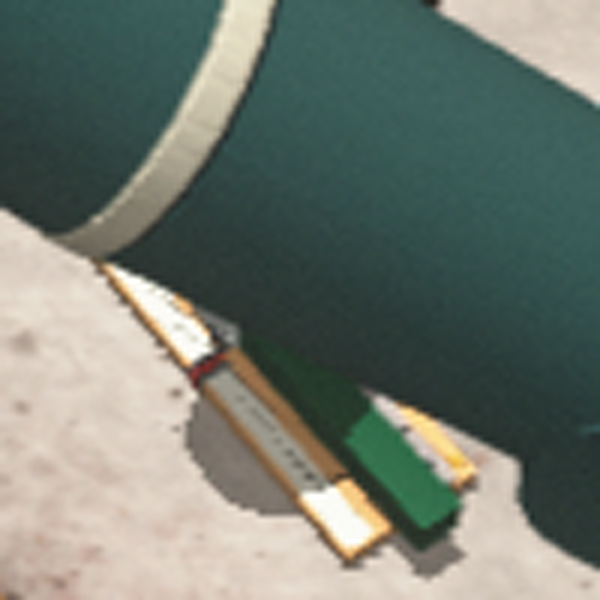

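View pics/scenezc.png

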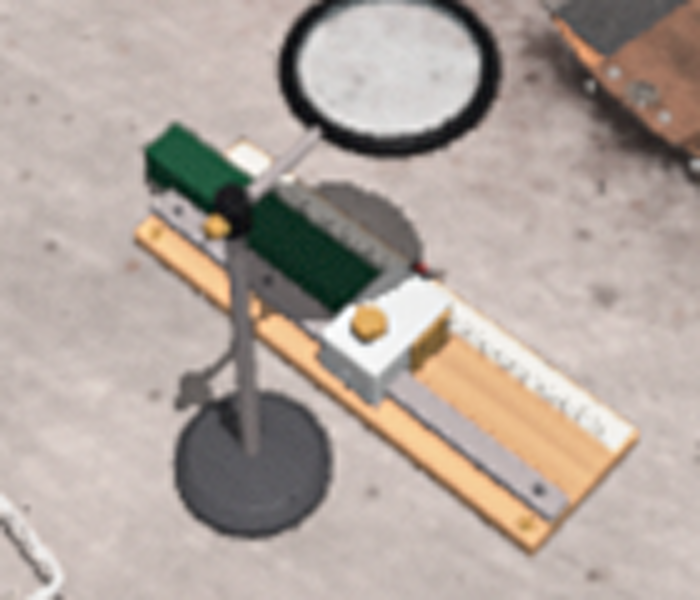

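```bash
python3 - <<'E'
from rig import arm
print(arm.job_done())
E
```

```text
the job is handed in; nothing more can be done
None
```

I pushed the stop to the red line and laid the larger green wax bar on the bed against the fence. I handed the job in at about 23 s of the 61 s allowed. No verdict was reported.

- **Stop:** I pushed it by its brass plate with shut fingers, coming in slanted below the magnifier. In the last close-up, the pointer's edge was within about 0.5 mm of the middle of the line, before the line. The finger's position put it at most 0.7 mm short. After the bar was placed, the scene camera showed the stop unmoved.
- **Bar:** I set it down until the wrist force showed contact with the bed and the fence, then let go. It first lay about 2.7 mm from the stop, so I nudged it roughly 1.3 mm closer.
    - **Distance from the stop:** the last measurement put its end about 1.4 mm away, give or take 1 mm. It may not quite touch, but that is inside the 5 mm limit.
    - **Sideways:** its middle was within about 1 mm of its place.
    - **Angle:** it was parallel to the fence.
- **Magnifier and loose things:** the pictures showed no change to the magnifier. I did not measure the ring clamp, borax tablet or finger protector again, but nothing touched them. The robot was clear of everything at the end.
- **Disagreements:**
    - The scene and side cameras differed by 3 to 6 mm along the jig, so I relied on the wrist camera and the finger contact instead.
    - The arm blocked the side camera's view of the stop in the last picture.

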